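# Nest the three steel dosing measures for storage

## Robot

A 7-joint arm with a two-finger parallel gripper is mounted at the origin on a cart in front of the work surface, level with it; the furniture and walls round the work are solid. World frame = base frame: x ahead of the robot, y to its left, z up, the work surface at z = 0. Lengths are in m, angles in rad, forces in N, time in s.
With the tool pointing down it reaches from about 0.4 to 0.875 m from the base axis. Payload 19.3 kg.
Tool frame: the origin (TCP) lies at the very end of the fingers, on their centre line; the grasp point (between the pads) lies 19 mm behind it; z points along the fingers, y is the line along which they close (so a half turn about z gives the same grasp; the last joint's range is limited). The gripper opens to 85 mm and grips with 20 to 120 N. Pads are 22 mm wide; open, the fingers measure 114 mm over their backs; the gripper's body (76 mm by 85 mm) begins 54 mm behind the grasp point. The pads swing forward as they close: fully open they stand 13 mm farther back than shut.
Start: joints at [-1.262, 0.521, -0.036, 1.599, 0.021, 1.021, -0.113], TCP at [0.231, 0.581, 0.231] pointing down, gripper open.
Joint ranges: [-2.91, 2.91], [-0.3, 2.13], [-1.5, 1.42], [0.17, 2.43], [-1.26, 4.41], [0.16, 1.93], [-2.52, 2.52]. Speed limits (rad/s): [1.89, 1.89, 2.39, 2.39, 3.01, 3.01, 3.01].

## Interface

Orientations are given as [roll, pitch, yaw] about the fixed x, y, z axes, in that order (R = Rz(yaw) Ry(pitch) Rx(roll)).
In Python, from workcell import bot gives the robot as it stands. The module is installed in compiled form; this text tells all that it offers.
- The arm moves only by the tool apply_moves, never from a script. Its arguments are lists of equal length, an entry for each row: "claw": the finger opening in m, from 0 to 0.0854; "xyz": the shift along the tool's x, y, z in m, a list of three; "twist": the turn, a rotation vector about the tool's x, y, z in rad, a list of three. A call has 1 to 20 rows; each row shifts and turns the commanded pose from where the row before left it, along the tool's axes as they then stand; what a row does not reach is not made up. A row lasts 1/10 s, in which the tool goes at most 50 mm and 8.59 degrees, less where a joint would pass 70% of its speed; a pose out of reach is approached as far as the arm can. A call with a gripper value outside its range is refused whole. The fingers move at their own pace and stop on an object; "force" is the grip in N (left out, the last holds). Time passes only in rows, so rows that do not move let the fingers close. It gives the time, the measured TCP pose, the force, the opening and the grip force at its end, in the units of the state.
- bot.observe(): the state, without advancing time (a new reading comes with each control period).
- bot.grab_frame(name): name is "side" or "top" or "wrist"; returns a dict with "img" (384x512x3 uint8, red, green, blue), "vfov" (degrees; the focal length in pixels is half the picture's height over the tangent of half this angle, whatever the lens; pixels are square), "cx", "cy" (the principal point, pixels), "view" (4x4, takes a point from world to camera coordinates). Camera axes: x right, y up, looking along -z (the intrinsics and any distortion apply to the point x, -y, -z); pixel columns grow to the right and rows downward; lengths in m; the calibration is good to about 2 mm. A picture is of the moment at which its call begins. There is no depth.
- bot.job_done(): hands the job in; it is judged then, once.
Trained networks look in the newest picture that a camera, given by its name, has taken for a name from the list of things; names that differ only in an ending like _2 or _b are one class to them, and where a whole thing is asked for, a point or a joint stands for the part that bears it (a point fixed in the world has none). Each returns a list of dicts, best first, with "score" (0 to 1); they miss things now and then, are a little off and sometimes report something else, mostly with a low value. They report only what shows in the picture. A call takes as long as a camera call. They do not tell look-alikes from the thing itself.
- bot.find_in(camera, query): "position" ([x, y, z] in m, in world coordinates, good to about 4 mm: the middle of the surface that is visible of it).
The state is a dict: "clock": time; "qpos": joint angles; "qd": joint speeds; "joint_efforts": joint torques, N m; "position": TCP position; "tool_rot": TCP orientation; "force": force on the tool from outside, world axes, zero at the start; "moment": the same for the moment, N m; "grip_width": finger opening in m; "finger_force": force on a finger pad.
Only numpy, scipy, OpenCV 4.12 (cv2) and the standard library are available. Lean on these libraries where they do the work, as an engineer would, in place of code of your own. Each camera call takes 0.05 s, during which the arm holds its last target. There are 200 camera calls.

## Task

Put the three steel measures away nested in one another: right the fallen beaker and put it upright into the wide canister, which stays standing about where it is, and put the small pail with the arched handle upright into the beaker. Sprung catches in the canister hold the beaker proud, so press down slowly and gently until the whole nest is fully home, each vessel standing on the floor of the next; leave the tape roll, the label roll and the hand stamp where they are.

Things in the scene. Friction and masses are not known exactly. Their poses are not given: they have to be found in the camera images.
- canister: Widest vessel: plain steel open-topped round canister, outer diameter 82 mm, 62 mm tall, bore 74 mm, floor 6 mm thick, about 0.8 kg, standing loose on the table. Origin: centre of its underside; z up along its axis.
- catches (a point): Centre of the ring of three sprung balls in the canister wall, 34 mm above its underside; they reach in to a 60 mm circle. The beaker's foot comes to rest on them, its underside about 30 mm above the canister's (not home). Pressed straight down, slowly (15 mm/s), with some 5 to 20 N it spreads them, gives way and slides to the floor, where resistance rises sharply; it then stays down.
- beaker: Middle vessel: plain steel beaker, outer diameter 66 mm, 84 mm tall, bore 60 mm, floor 4 mm thick, about 0.15 kg; its lowest 9 mm are bevelled to a 56 mm foot. Origin: centre of its underside; z along its axis from underside to open mouth. Starts lying on its side, axis level and 33 mm above the table, mouth turned towards the robot (within about 0.35 rad of -x).
- beaker_grip (a point): On the beaker's axis, 58 mm from its underside, axes as the beaker's. While it lies, a gripper can take it here across the diameter, leaning 45 degrees with the gripper's body on the mouth side; a half turn about the gripper's own approach line then makes it upright, with the fingers clear of the canister's rim when the foot is on the catches.
- pail: Smallest vessel: steel pail with a fixed arched handle, outer diameter 52 mm, body 62 mm tall, 112 mm with the handle, floor 4 mm thick, about 0.1 kg, standing upright on the table. Origin: centre of its underside; z up along its axis. Resting in the beaker its underside is 4 mm above the beaker's.
- pail_bar (a point): Middle of the pail's flat crossbar handle, 107 mm above its underside on the axis, axes as the pail's. The bar is 12 mm wide along x, 47 mm long along y, 10 mm thick. It stays clear above the beaker's rim, and the whole nest can be pressed down through it.
- tape_roll: Bystander: roll of brown packing tape lying flat, 96 mm across, 48 mm tall, at the left front of the table. Origin: centre of its underside.
- labels: Bystander: white roll of blank labels lying flat, 68 mm across, 32 mm tall, towards the back. Origin: centre of its underside.
- stamp: Bystander: hand stamp with a black knob on a wooden block, 27 x 52 mm, 70 mm tall, towards the back. Origin: centre of its underside.
Things that resemble listed ones, but are neither listed nor needed, are in the scene too. Leave any brown look-alike of the pail alone. Leave any purple look-alike of the beaker alone.

How it is judged:
By the outcome, as a careful person would: the job done as asked, in the order asked, and still so for the second after the job is handed in, with the robot touching nothing.
It also fails if it takes over 64 s, if anything falls off the work surface, if the arm or the gripper's body presses on something with over 40 N, if the wrist force passes 120 N, or if a joint passes its speed limit or range.

## Working session

There is one attempt and no reset: what is moved stays moved. The work goes in short steps, Python scripts to look and compute and a tool call to move; the robot and the scene stay as the last step left them, time stands still between calls to the robot, and variables do not carry over. Pictures are saved under pics/ and viewed, at most 10 in all, crops included, and the job is handed in when it is done.

Besides the shell and the picture viewer there is one more tool, called after "Request:" as name(argument=value, ...) on one line, values as JSON. apply_moves: Moves the arm, as the interface text tells. Its arguments: {"type":"object","properties":{"claw":{"type":"array"},"xyz":{"type":"array"},"twist":{"type":"array"},"force":{"type":"number"}},"required":["claw","xyz","twist"]}

```bash
mkdir -p pics; cat > h.py <<'E'
from workcell import bot
import numpy as np, cv2
from scipy.spatial.transform import Rotation as R
def snap(n,f):
    d=bot.grab_frame(n); cv2.imwrite('pics/'+f,d['img'][:,:,::-1]); return d
def ray(d,u,v):
    f=192/np.tan(np.radians(d['vfov'])/2); V=np.array(d['view']); 
    c=np.array([(u-d['cx'])/f,-(v-d['cy'])/f,-1]); return -V[:3,:3].T@V[:3,3], V[:3,:3].T@c
def onz(d,u,v,z):
    o,r=ray(d,u,v); return o+r*(z-o[2])/r[2]
def pix(d,p):
    f=192/np.tan(np.radians(d['vfov'])/2); V=np.array(d['view']); c=V[:3,:3]@np.array(p)+V[:3,3]
    return np.array([d['cx']+f*c[0]/-c[2], d['cy']-f*c[1]/-c[2]])
E
python3 - <<'E'
from h import *
s=bot.observe(); print(s)
ims=[]
for n in ['top','side']:
    d=snap(n,n+'0.png'); ims.append(d['img']); print({k:d[k] for k in d if k!='img'})
    for q in ['canister','beaker','pail','pail_bar','beaker_grip','tape_roll','labels','stamp']:
        print(n,q,[(np.round(r['position'],3).tolist(),round(r['score'],2),pix(d,r['position']).round().tolist()) for r in bot.find_in(n,q)])
o=np.vstack(ims); cv2.imwrite('pics/both0.png',o[:,:,::-1][:, :])
E
```

```text
{'clock': 0.0, 'qpos': array([-1.26218865,  0.52203082, -0.03630164,  1.59998136,  0.02120068,
        1.02114069, -0.11280639]), 'qd': array([ 0.00045014, -0.00091225, -0.0016986 ,  0.0020155 ,  0.00020425,
        0.00086807,  0.00055823]), 'joint_efforts': array([-6.01689571e-04, -9.27120209e+01,  1.98022261e+00, -3.69900799e+01,
        1.78580271e-02,  8.46203242e-03,  2.45391351e-05]), 'position': array([0.23105636, 0.58035554, 0.23072511]), 'tool_rot': array([-3.14042151e+00,  9.84609269e-05,  2.76274620e+00]), 'force': array([ 0.89958637, -0.83663677,  0.04335489]), 'moment': array([-0.02752357,  0.00349913, -0.00584809]), 'finger_force': 0.0, 'grip_width': 0.08510656658870694}
{'vfov': 46.966352198698765, 'cx': 255.71910619890406, 'cy': 184.13554401920246, 'view': array([[ 0.02478719, -0.99939021,  0.02459258,  0.03374956],
       [ 0.98615134,  0.02847933,  0.16338442, -0.52605433],
       [-0.16398517,  0.02020216,  0.98625592, -1.19383975],
       [ 0.        ,  0.        ,  0.        ,  1.        ]])}
top canister [([0.634, 0.003, 0.006], 0.77, [272.0, 150.0])]
top beake
[... 995 characters left out ...]
5, 0.183, 0.049], 0.16, [244.0, 175.0])]
side beaker [([0.388, -0.225, 0.054], 0.88, [266.0, 318.0]), ([0.538, -0.22, 0.051], 0.7, [327.0, 281.0]), ([0.397, 0.311, 0.035], 0.66, [157.0, 179.0])]
side pail [([0.596, 0.183, 0.052], 0.58, [244.0, 174.0])]
side pail_bar [([0.5, 0.193, 0.053], 0.84, [211.0, 183.0]), ([0.596, 0.187, 0.047], 0.81, [243.0, 174.0]), ([0.628, 0.001, 0.04], 0.33, [294.0, 209.0])]
side beaker_grip [([0.389, -0.227, 0.059], 0.9, [266.0, 316.0]), ([0.532, -0.217, 0.057], 0.75, [324.0, 279.0])]
side tape_roll [([0.395, 0.31, 0.033], 0.82, [157.0, 181.0])]
side labels [([0.712, 0.101, 0.032], 0.93, [296.0, 180.0])]
side stamp [([0.703, -0.126, 0.019], 0.73, [352.0, 233.0])]
```

View pics/top0.png

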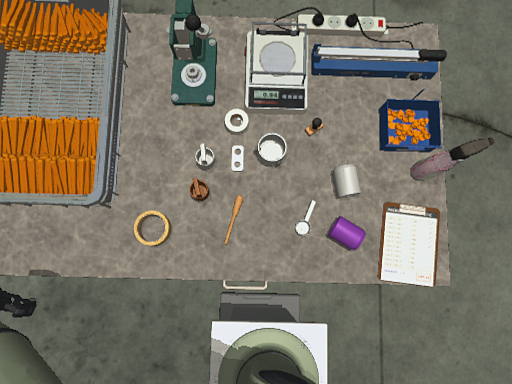

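View pics/side0.png

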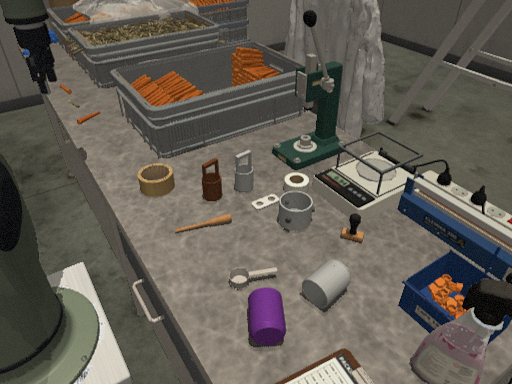

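Candidates for the beaker are the steel one at top (347,180) / side (327,284) and the purple one at top (347,233). For the pail they are the steel one at top (205,157) / side (244,172) and the brown one at top (200,190). I choose the steel one of each. The canister is at top (272,150). Next is a close crop to check the choice and refine the positions.

```bash
python3 - <<'E'
import cv2, numpy as np
t=cv2.imread('pics/top0.png'); s=cv2.imread('pics/side0.png')
def c(im,u,v): return cv2.resize(im[v-32:v+32,u-32:u+32],(264,264),interpolation=cv2.INTER_CUBIC)
o=np.vstack([np.hstack([c(t,346,180),c(t,205,157),c(t,272,150)]),np.hstack([c(s,327,284),c(s,244,172),c(s,295,210)])])
cv2.imwrite('pics/crop0.png',o)
E
```

```text
(no output)
```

View pics/crop0.png

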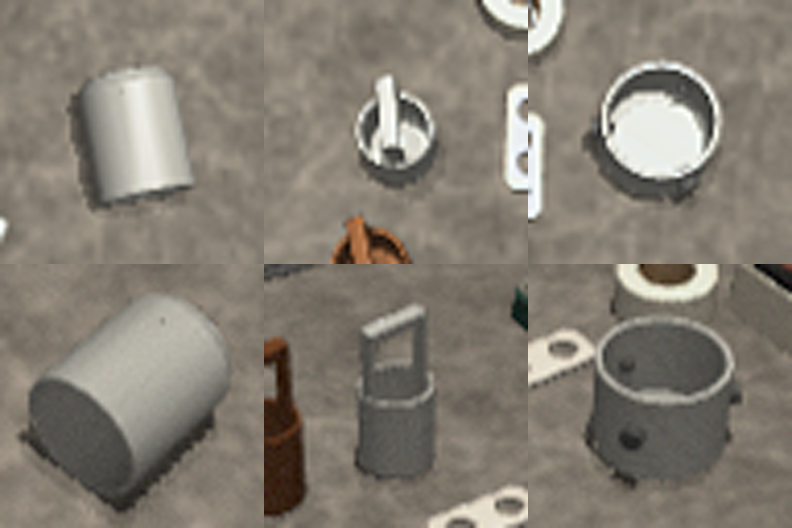

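The crops confirm the choices: the steel beaker lies with its mouth towards the robot, the steel pail stands at side (244,172), and the canister is empty. I'll fit cylinder silhouettes in both views.

```bash
cat >> h.py <<'E'
from scipy.optimize import minimize
th=np.linspace(0,2*np.pi,40)
def cyl(c,a,rings):
    a=np.array(a,float);u=np.cross(a,[0,.3,1.]) if abs(a[2])<.9 else np.array([1.,0,0]);u/=np.linalg.norm(u);v=np.cross(a,u)
    return np.vstack([np.array(c)+h*a+r*(np.outer(np.cos(th),u)+np.outer(np.sin(th),v)) for h,r in rings])
def hullmask(d,P,S=4):
    p=np.array([pix(d,q) for q in P]); h=cv2.convexHull(np.float32(p))
    m=np.zeros((384*2,512*2),np.uint8); cv2.fillConvexPoly(m,np.int32(np.round((h*2+.5)*16)),1,shift=4); return m
def lying(p): # x,y centre of middle, yaw of axis underside->mouth
    a=np.array([np.cos(p[2]),np.sin(p[2]),0]); c=np.array([p[0],p[1],.033])-.042*a
    return cyl(c,a,[(0,.028),(.009,.033),(.084,.033)])
def upr(rings): return lambda p: cyl([p[0],p[1],0],[0,0,1],rings)
CAN=upr([(0,.041),(.062,.041)])
def grab(d,P,grow=5):
    m0=cv2.resize(hullmask(d,P),(512,384),interpolation=cv2.INTER_AREA)
    k=lambda n:np.ones((2*n+1,)*2,np.uint8)
    m=np.full((384,512),cv2.GC_BGD,np.uint8); m[cv2.dilate(m0,k(grow))>0]=cv2.GC_PR_BGD; m[m0>0]=cv2.GC_PR_FGD; m[cv2.erode(m0,k(grow))>0]=cv2.GC_FGD
    bb=cv2.boundingRect(m0); x0,y0=max(bb[0]-25,0),max(bb[1]-25,0);sl=np.s_[y0:bb[1]+bb[3]+25,x0:bb[0]+bb[2]+25]
    mm=np.ascontiguousarray(m[sl]); cv2.grabCut(np.ascontiguousarray(d['img'][sl]),mm,None,np.zeros((1,65)),np.zeros((1,65)),4,cv2.GC_INIT_WITH_MASK)
    out=np.zeros((384,512),np.uint8); out[sl]=(mm==1)|(mm==3); return out
def fit(ds,model,p0,masks):
    M=[cv2.resize(m,(1024,768),interpolation=cv2.INTER_NEAREST) for m in masks]
    def cost(p):
        P=model(p); return sum(1-(h&m).sum()/(h|m).sum() for h,m in zip([hullmask(d,P) for d in ds],M))
    s=np.array(p0)+np.vstack([np.zeros(len(p0)),np.diag(np.array([.01,.01,.15])[:len(p0)])])
    r=minimize(cost,p0,method='Nelder-Mead',options=dict(initial_simplex=s,xatol=1e-4,fatol=1e-4)); return r.x,r.fun
E
python3 - <<'E'
from h import *
dt=bot.grab_frame('top');ds=bot.grab_frame('side')
def both(name,model,p,maskf=None):
    for k in range(3):
        ms=[maskf(d) if maskf else grab(d,model(p)) for d in (dt,ds)]
        p,f=fit([dt,ds],model,p,ms)
    print(name,p.round(4),round(f,3),[fit([d],model,p,[m])[0].round(4).tolist() for d,m in zip((dt,ds),ms)])
def pur(d):
    h=cv2.cvtColor(d['img'],cv2.COLOR_RGB2HSV); m=((abs(h[...,0].astype(int)-140)<15)&(h[...,1]>130)).astype(np.uint8)
    n,l,st,_=cv2.connectedComponentsWithStats(m); return (l==1+st[1:,4].argmax()).astype(np.uint8)
both('purple',lying,[.395,-.21,2.6],pur)
both('beaker',lying,[.54,-.21,3.3])
both('can',CAN,[.634,.003])
both('pailbody',upr([(0,.026),(.062,.026)]),[.596,.187])
E
```

```text
purple [ 0.3982 -0.2095  1.0463] 0.236 [[0.3982, -0.2095, 1.0463], [0.3988, -0.2101, 1.0415]]
beaker [ 0.5461 -0.2108  3.4477] 0.352 [[0.5441, -0.2052, 3.3947], [0.5466, -0.215, 3.4035]]
can [0.6321 0.0031] 0.405 [[0.6321, 0.0031], [0.63, -0.0009]]
pailbody [0.6029 0.1944] 0.474 [[0.6058, 0.1975], [0.599, 0.191]]
```

Request:
apply_moves(claw=[0.085,0.085,0.085,0.085,0.085,0.085,0.085,0.085,0.085,0.085,0.085,0.085,0.085,0.085,0.085,0.085,0.085,0.085,0.085,0.085], xyz=[[-0.0273,-0.0322,0],[-0.0273,-0.0322,0],[-0.0273,-0.0322,0],[-0.0273,-0.0322,0],[-0.0273,-0.0322,0],[-0.0273,-0.0322,0],[-0.0273,-0.0322,0],[-0.0273,-0.0322,0],[-0.0273,-0.0322,0],[-0.0273,-0.0322,0],[-0.0273,-0.0322,0],[-0.0273,-0.0322,0],[-0.0273,-0.0322,0],[-0.0273,-0.0322,0],[-0.0273,-0.0322,0],[-0.0273,-0.0322,0],[-0.0273,-0.0322,0],[-0.0273,-0.0322,0],[-0.0273,-0.0322,0],[-0.0273,-0.0322,0]], twist=[[0,0,0],[0,0,0],[0,0,0],[0,0,0],[0,0,0],[0,0,0],[0,0,0],[0,0,0],[0,0,0],[0,0,0],[0,0,0],[0,0,0],[0,0,0],[0,0,0],[0,0,0],[0,0,0],[0,0,0],[0,0,0],[0,0,0],[0,0,0]])

```text
clock: 3.0
position: [0.5007, -0.2213, 0.2314]
tool_rot: [3.141, 0.0, 2.763]
force: [1.6, -0.5, 0.3]
grip_width: 0.0852
finger_force: 0.0
```

```bash
cat >> h.py <<'E'
def goto(pos,Rt):
    s=bot.observe(); R0=R.from_euler('xyz',s['tool_rot']); rel=(R0.inv()*Rt).as_rotvec()
    print('shift(tool now)',R0.inv().apply(np.array(pos)-s['position']).round(4),'rot',rel.round(4),'norm',np.linalg.norm(rel).round(3),'shift(after rot)',Rt.inv().apply(np.array(pos)-s['position']).round(4),'q',s['qpos'].round(2),'F',s['force'].round(1),'t',s['clock'])
def lean(az,sgn=1): # tool leaning 45deg, pointing forward along az; y horizontal
    c,s=np.cos(az),np.sin(az); z=np.array([c,s,-1])/2**.5; y=sgn*np.array([-s,c,0]); return R.from_matrix(np.c_[np.cross(y,z),y,z])
E
python3 - <<'E'
from h import *
d=snap('wrist','w1.png')
V=d['view'];print('cam',(-V[:3,:3].T@V[:3,3]).round(3))
p=[.545,-.21,3.4]; dt=bot.grab_frame('top')
for k in range(3):
    m=grab(d,lying(p),8); p,f=fit([d],lying,p,[m])
print(p.round(4),f)
a=p[2]; im=d['img'].copy()
c,_=cv2.findContours(hullmask(d,lying(p)),0,2); im2=cv2.resize(im,(800,600)); cv2.drawContours(im2,[np.int32(c[0]*800/1024)],-1,(255,0,0),1)
cv2.imwrite('pics/w1f.png',im2[:,:,::-1])
A=np.array([np.cos(a),np.sin(a),0]); G=np.array([p[0],p[1],.033])+.016*A
for s in (1,-1):
    T=lean(a-np.pi,s); goto(G+.023*T.as_matrix()[:,2],T)
E
```

```text
cam [ 0.441 -0.196  0.374]
[ 0.5493 -0.2136  3.2912] 0.07803455629542588
shift(tool now) [-0.0409  0.0292  0.2145] rot [-0.2117 -0.7656 -0.5047] norm 0.941 shift(after rot) [0.1163 0.0038 0.1871] q [ 0.06  0.42  0.34  1.82 -0.16  0.93  1.66] F [-1.   2.4  0.5] t 3.1
shift(tool now) [-0.0409  0.0292  0.2145] rot [-1.0078  0.2787  2.4355] norm 2.65 shift(after rot) [-0.1163 -0.0038  0.1871] q [ 0.06  0.42  0.34  1.82 -0.16  0.93  1.66] F [-1.   2.4  0.5] t 3.1
```

View pics/w1f.png

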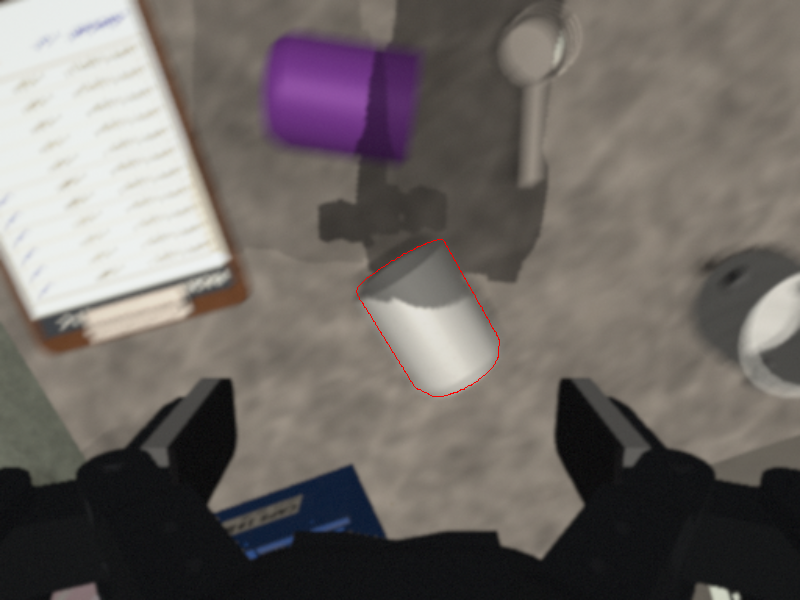

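Request:
apply_moves(claw=[0.085,0.085,0.085,0.085,0.085,0.085,0.085,0.085], xyz=[[0,0,0],[0,0,0],[0,0,0],[0,0,0],[0,0,0],[0,0,0],[0,0,0],[0,0,0]], twist=[[-0.0302,-0.1094,-0.0721],[-0.0302,-0.1094,-0.0721],[-0.0302,-0.1094,-0.0721],[-0.0302,-0.1094,-0.0721],[-0.0302,-0.1094,-0.0721],[-0.0302,-0.1094,-0.0721],[-0.0302,-0.1094,-0.0721],[0,0,0]])

```text
clock: 3.9
position: [0.4979, -0.2193, 0.2186]
tool_rot: [3.068, 0.499, 3.087]
force: [-0.6, -0.9, -0.3]
grip_width: 0.0852
finger_force: 0.0
```

```bash
python3 - <<'E'
from h import *
d=snap('wrist','w2.png')
p=[.5493,-.2136,3.29]
for k in range(3):
    m=grab(d,lying(p),8); p,f=fit([d],lying,p,[m])
print(p.round(4),f)
for p in (p,[.5485,-.2125,3.3]):
    a=p[2]
    A=np.array([np.cos(a),np.sin(a),0]); G=np.array([p[0],p[1],.033])+.016*A
    T=lean(a-np.pi,1); goto(G+.023*T.as_matrix()[:,2],T)
E
```

```text
[ 0.5465 -0.2088  3.3263] 0.04734251968503933
shift(tool now) [ 0.0547 -0.0014  0.2009] rot [-0.0718 -0.2781 -0.203 ] norm 0.352 shift(after rot) [0.1079 0.0015 0.178 ] q [ 0.76  0.29 -0.36  2.17 -0.52  0.31  2.44] F [-0.   0.8 -0.4] t 3.95
shift(tool now) [ 0.0528 -0.0051  0.2017] rot [-0.056  -0.2792 -0.1819] norm 0.338 shift(after rot) [ 0.107  -0.0012  0.179 ] q [ 0.76  0.29 -0.36  2.17 -0.52  0.31  2.44] F [-0.   0.8 -0.4] t 3.95
```

View pics/w2.png

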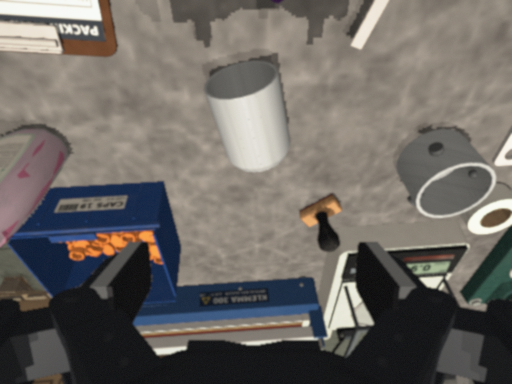

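The tool stopped short of the lean (q6 and q7 near their limits), so it needs the other wrist branch (q5 near π). I'll identify the kinematics from the recorded states and plan for that.

```bash
cat > fk.py <<'E'
import numpy as np, itertools
from scipy.optimize import least_squares
from scipy.spatial.transform import Rotation as R
D=[([-1.26218865,.52203082,-.03630164,1.59998136,.02120068,1.02114069,-.11280639],[.23105636,.58035554,.23072511],[-3.14042151,0.0001,2.7627462])]
from h import bot
E
python3 - <<'E'
from fk import *
s=bot.observe(); print(s['qpos'].tolist(),s['position'].tolist(),s['tool_rot'].tolist())
D.append((s['qpos'],s['position'],s['tool_rot']))
D.append(([.06,.42,.34,1.82,-.16,.93,1.66],[.5007,-.2213,.2314],[3.141,0,2.763]))
def fk(q,sg,L,off):
    T=R.identity();p=np.zeros(3)
    for i in range(7):
        ax='z' if i%2==0 else 'y'
        if i%2==0: p=p+T.apply([L[4+i//2] if i else 0,0,L[i//2]])   # along z before each z joint group; x offset
        T=T*R.from_euler(ax,sg[i]*q[i]+(off[0] if i==0 else off[1] if i==6 else 0))
    return p+T.apply([0,0,0]),T
best=[]
for sg in itertools.product([1,-1],repeat=4):
  S=[sg[0],1,sg[1],1,sg[2],1,sg[3]]
  for o in (0,np.pi/2,np.pi,-np.pi/2):
    def res(v):
        out=[]
        for k,(q,p,r) in enumerate(D):
            P,T=fk(q,S,v[:8],v[8:]); w=1 if k<2 else .1
            out+=list(w*(P-p)); out+=list(w*(T.inv()*R.from_euler('xyz',r)).as_rotvec())
        return np.r_[out,(np.array(v[4:8]))*.003]
    r=least_squares(res,[.4,.4,.4,.3,0,0,0,0,0,o]); best.append((r.cost,S,r.x.round(4).tolist()))
for b in sorted(best,key=lambda b:b[0])[:4]: print(b)
E
```

```text
[0.7631061439752032, 0.2866908334852135, -0.3601289019598742, 2.1658308592276176, -0.5158806734808095, 0.30542128258433643, 2.4354839438176854] [0.49830755767969853, -0.21934530807765462, 0.2189267089085534] [3.068571798303684, 0.49847009238572904, 3.0864104143073066]
(np.float64(0.0003695965770228417), [-1, 1, -1, 1, -1, 1, -1], [-4.6694, 3.2572, -0.8781, 0.6059, -0.0, -1.7338, -1.596, -0.4161, -0.032, 1.5408])
(np.float64(0.0003695965770228506), [-1, 1, -1, 1, -1, 1, -1], [-4.6694, 3.2572, -0.8781, 0.6059, -0.0, -1.7338, -1.596, -0.4161, -0.032, 1.5408])
(np.float64(0.00036959657702285834), [-1, 1, -1, 1, -1, 1, -1], [-4.6694, 3.2572, -0.8781, 0.6059, -0.0, -1.7338, -1.596, -0.4161, -0.032, -4.7424])
(np.float64(0.00036959657702623016), [-1, 1, -1, 1, -1, 1, -1], [-4.6694, 3.2572, -0.8781, 0.6059, -0.0, -1.7338, -1.596, -0.4161, -0.032, 1.5408])
```

```bash
cat >> fk.py <<'E'
D.append(([0.7631061439752032, 0.2866908334852135, -0.3601289019598742, 2.1658308592276176, -0.5158806734808095, 0.30542128258433643, 2.4354839438176854],[0.49830755767969853, -0.21934530807765462, 0.2189267089085534],[3.068571798303684, 0.49847009238572904, 3.0864104143073066]))
D.append(([.06,.42,.34,1.82,-.16,.93,1.66],[.5007,-.2213,.2314],[3.141,0,2.763]))
W=[1,1,.1]
def fk(q,v):
    # v: L0..3, elbow offsets ex (forward x at elbow), wrist off wx, off0, off6
    q=np.asarray(q); T=R.from_euler('zy',[0,0]); 
    T1=R.from_euler('z',-q[0]+v[6])*R.from_euler('y',q[1])
    T2=T1*R.from_euler('z',-q[2])
    p=np.array([0,0,v[0]])+T2.apply([v[4],0,v[1]])
    T3=T2*R.from_euler('y',q[3]); T4=T3*R.from_euler('z',-q[4])
    p=p+T4.apply([v[5],0,0])+T3.apply([-v[4],0,v[2]])
    T5=T4*R.from_euler('y',q[5])*R.from_euler('z',-q[6]+v[7])
    return p+T5.apply([0,0,v[3]]),T5
def fitfk(free):
    def full(x):
        v=np.array([.4,.4,.4,.3,0,0,0,np.pi/2]); v[free]=x; return v
    def res(x):
        o=[]
        for w,(q,p,r) in zip(W,D):
            P,T=fk(q,full(x)); o+=list(w*(P-p))+list(w*.3*(T.inv()*R.from_euler('xyz',r)).as_rotvec())
        return o
    r=least_squares(res,np.array([.4,.4,.4,.3,0,0,0,np.pi/2])[free]); return full(r.x),np.array(r.fun).reshape(-1,6)
E
python3 - <<'E'
from fk import *
np.set_printoptions(precision=4,suppress=True)
for f in ([0,1,2,3],[0,1,2,3,6,7],[0,1,2,3,5,6,7],[0,1,2,3,4,5,6,7]):
    v,r=fitfk(f); print(v); print(r)
E
```

```text
[0.1049 0.666  0.3576 0.2763 0.     0.     0.     1.5708]
[[-0.0502  0.0297 -0.012  -0.     -0.      0.    ]
 [-0.0063  0.0329  0.0121  0.      0.     -0.    ]
 [ 0.0024  0.0072 -0.0008 -0.0003 -0.     -0.    ]]
[ 0.2841  0.5376  0.4196  0.3001  0.      0.     -0.0909  1.4855]
[[-0.002   0.0013 -0.0003 -0.     -0.     -0.0017]
 [-0.0001  0.001   0.0004 -0.0131  0.0012  0.0017]
 [-0.0001  0.0006 -0.0007 -0.0003 -0.     -0.0002]]
[ 0.2814  0.5375  0.4174  0.3006  0.     -0.0028 -0.0896  1.4867]
[[-0.0029  0.0012 -0.0001 -0.     -0.     -0.0017]
 [-0.0001 -0.0001  0.0002 -0.0129  0.0012  0.0017]
 [-0.0001  0.0007 -0.0007 -0.0003 -0.     -0.0002]]
[ 0.2866  0.5535  0.4225  0.3187 -0.0113 -0.0094 -0.0895  1.4868]
[[-0.0029  0.0012 -0.0001 -0.     -0.     -0.0017]
 [-0.     -0.0001  0.0002 -0.0129  0.0012  0.0017]
 [-0.0004  0.0008 -0.0008 -0.0003 -0.     -0.0002]]
```

```bash
cat >> fk.py <<'E'
def fk(q,v):
    # v: L0..3, a1 x-off after q1, b1 lateral y after q2, b2 lateral after q4, b3 lateral after q6
    T0=R.from_euler('z',-q[0]); T2=T0*R.from_euler('y',q[1])*R.from_euler('z',-q[2])
    p=np.array([0,0,v[0]])+T0.apply([v[4],v[5],0])+T2.apply([0,0,v[1]])
    T4=T2*R.from_euler('y',q[3])*R.from_euler('z',-q[4]); p=p+T4.apply([0,0,v[2]])+T2.apply([0,v[6],0])
    T6=T4*R.from_euler('y',q[5])*R.from_euler('z',-q[6]+np.pi/2); return p+T6.apply([0,0,v[3]])+T4.apply([0,v[7],0]),T6
def fitfk(free):
    x0=np.array([.35,.42,.4,.3,0,0,0,0])
    def full(x):
        v=x0*(np.arange(8)<4); v[free]=x; return v
    def res(x):
        o=[]
        for w,(q,p,r) in zip(W,D): o+=list(w*(fk(q,full(x))[0]-p))
        return o+list(1e-3*(x-x0[free]))
    r=least_squares(res,x0[free]); return full(r.x),np.array(r.fun)[:3*len(D)].reshape(-1,3)
E
python3 - <<'E'
from fk import *
np.set_printoptions(precision=4,suppress=True)
for f in ([0,1,2,3,5],[0,1,2,3,6],[0,1,2,3,7],[0,1,2,3,4,5],[0,1,2,3,4,5,6,7]):
    v,r=fitfk(f); print(v); print(r)
E
```

```text
[ 0.3492  0.5203  0.4301  0.3455  0.     -0.0626  0.      0.    ]
[[ 0.0036  0.001  -0.0011]
 [-0.0008  0.0053  0.0012]
 [ 0.0013 -0.0014 -0.001 ]]
[ 0.3035  0.5355  0.4155  0.318   0.      0.     -0.0568  0.    ]
[[-0.0024 -0.0003  0.0004]
 [ 0.0004 -0.0025 -0.0005]
 [-0.0008  0.0001  0.0002]]
[ 0.2698  0.6127  0.3741  0.3757  0.      0.      0.     -0.0616]
[[ 0.0049  0.0017 -0.0013]
 [-0.001   0.0071  0.0014]
 [-0.0014  0.0011 -0.0001]]
[ 0.3636  0.4865  0.4204  0.3345  0.0229 -0.059   0.      0.    ]
[[-0.0001 -0.0001 -0.    ]
 [-0.      0.      0.0001]
 [ 0.0015 -0.0008 -0.0009]]
[ 0.3195  0.5318  0.4098  0.3348  0.0082 -0.0208 -0.0264 -0.0115]
[[-0.      0.      0.    ]
 [-0.     -0.      0.    ]
 [-0.0001 -0.     -0.0002]]
```

```bash
cat >> fk.py <<'E'
v,_=fitfk(list(range(8)))
lo=np.array([-2.91,-.3,-1.5,.17,-1.26,.16,-2.52]);hi=np.array([2.91,2.13,1.42,2.43,4.41,1.93,2.52])
def ik(pos,T,q0,reg=1e-2):
    def f(q):
        P,t=fk(q,v); return np.r_[(P-pos)*5,(t.inv()*T).as_rotvec(),reg*(q-q0)]
    r=least_squares(f,np.clip(q0,lo+.02,hi-.02),bounds=(lo+.01,hi-.01)); P,t=fk(r.x,v)
    return r.x,np.linalg.norm(P-pos),np.linalg.norm((t.inv()*T).as_rotvec())
E
python3 - <<'E'
from fk import *; from h import lean
np.set_printoptions(precision=2,suppress=True)
rng=np.random.default_rng(0)
a=3.31; A=np.array([np.cos(a),np.sin(a),0]); G=np.array([.548,-.211,.033])+.016*A
cn=np.array([.631,.002,0])
cases=[]
for s in (1,-1):
    T=lean(a-np.pi,s); z=T.as_matrix()[:,2]
    cases.append((f'grasp{s}',G+.023*z,T)); cases.append((f'lift{s}',G+.023*z+[0,0,.2],T))
    for az in (0,.15,.5,-.5):
        T=lean(az,s); cases.append((f'can{s} az{az}',cn+[0,0,.12]+.023*T.as_matrix()[:,2],T))
for n,p,T in cases:
    sols=[]
    for k in range(40):
        q,e1,e2=ik(p,T,rng.uniform(lo,hi),1e-4)
        if e1<.002 and e2<.01: sols.append(q)
    # report solution families by max margin
    m=lambda q: min(np.r_[q-lo,hi-q])
    for fam in (0,1):
        S=[q for q in sols if (q[4]>1.5)==fam]
        if S: q=max(S,key=m); print(n,'q5>1.5' if fam else 'q5<1.5',len(S),q,round(m(q),2))
E
```

```text
grasp1 q5>1.5 26 [ 1.13  1.02 -0.74  2.27  3.2   0.49 -0.62] 0.16
lift1 q5>1.5 21 [ 1.47  0.74 -1.29  2.25  1.86  0.25  0.48] 0.09
can1 az0 q5>1.5 25 [ 0.75  1.14 -1.3   2.27  2.26  1.14 -0.25] 0.16
can1 az0.15 q5>1.5 26 [ 0.83  1.16 -1.32  2.26  2.28  1.   -0.07] 0.17
can1 az0.5 q5>1.5 17 [ 0.89  0.99 -1.09  2.18  2.41  0.41  0.06] 0.25
can1 az-0.5 q5>1.5 33 [ 0.46  1.07 -1.2   2.18  2.    1.47 -0.72] 0.25
grasp-1 q5>1.5 23 [ 0.96  0.93 -0.51  2.27  3.53  0.55  2.11] 0.16
lift-1 q5>1.5 18 [ 1.52  0.91 -1.49  2.25  1.73  0.47 -2.48] 0.01
can-1 az0 q5>1.5 22 [ 0.44  0.78 -0.74  2.29  2.49  0.76  2.35] 0.14
can-1 az0.15 q5>1.5 11 [ 0.46  0.75 -0.65  2.27  2.75  0.61  2.28] 0.16
can-1 az0.5 q5>1.5 30 [ 0.35  0.69 -0.27  2.17  3.89  0.44  1.46] 0.26
can-1 az-0.5 q5>1.5 24 [ 0.28  0.86 -0.88  2.19  1.96  1.18  2.26] 0.24
```

```bash
cat >> fk.py <<'E'
def rel(Pa,Ta,Pb,Tb): return Ta.inv().apply(Pb-Pa),(Ta.inv()*Tb).as_rotvec()
E
python3 - <<'E'
from fk import *; from h import lean
np.set_printoptions(precision=3,suppress=True)
rng=np.random.default_rng(1)
q0=bot.observe()['qpos']; P0,T0=fk(q0,v); print(P0,bot.observe()['position'])
a=3.31; A=np.array([np.cos(a),np.sin(a),0]); G=np.array([.548,-.211,.033])+.016*A
T=lean(a-np.pi,1); z=T.as_matrix()[:,2]
for name,p in (('high',G-.06*z+[0,0,.06]),('pre',G-.08*z),('grasp',G+.023*z)):
    S=[]
    for k in range(40):
        qs=rng.uniform(lo,hi); qs[[0,1,2,3]]=q0[:4]+rng.normal(0,.3,4); qs[4]=rng.uniform(1.8,3.6)
        q,e1,e2=ik(p,T,qs,2e-3)
        if e1<.002 and e2<.01 and q[4]>1.5: S.append(q)
    w=np.array([1,1,1,1,.4,1,.4]); m=lambda q: min(np.r_[q-lo,hi-q])
    S=[q for q in S if m(q)>.06]; S.sort(key=lambda q: np.linalg.norm((q-q0)*w)); print(name,p,[ (q,round(m(q),2)) for q in S[:4]])
E
```

```text
[ 0.498 -0.219  0.219] [ 0.498 -0.219  0.219]
high [ 0.49  -0.221  0.135] [(array([ 1.461,  0.829, -1.082,  2.369,  2.758,  0.282, -0.238]), np.float64(0.06)), (array([ 1.457,  0.825, -1.076,  2.369,  2.776,  0.28 , -0.258]), np.float64(0.06)), (array([ 1.457,  0.824, -1.074,  2.369,  2.782,  0.279, -0.264]), np.float64(0.06)), (array([ 1.432,  0.796, -1.029,  2.366,  2.927,  0.266, -0.418]), np.float64(0.06))]
pre [ 0.476 -0.223  0.09 ] []
grasp [ 0.548 -0.211  0.017] [(array([ 1.304,  1.187, -1.014,  2.278,  2.728,  0.54 , -0.026]), np.float64(0.15)), (array([ 1.305,  1.189, -1.016,  2.278,  2.723,  0.541, -0.02 ]), np.float64(0.15)), (array([ 1.296,  1.177, -1.   ,  2.278,  2.751,  0.534, -0.055]), np.float64(0.15)), (array([ 1.312,  1.198, -1.028,  2.279,  2.703,  0.546,  0.006]), np.float64(0.15))]
```

```bash
cat >> fk.py <<'E'
def emit(qs,P,T):
    for i,q in enumerate(qs):
        Pb,Tb=fk(q,v); d,r=rel(P,T,Pb,Tb); d=d.round(3); r=r.round(2)
        print(i,d.tolist(),r.tolist(),'z',Pb[2].round(3)); P=P+T.apply(d); T=T*R.from_rotvec(r)
E
python3 - <<'E'
from fk import *; from h import lean
np.set_printoptions(precision=3,suppress=True)
rng=np.random.default_rng(1)
q0=bot.observe()['qpos']; P0,T0=fk(q0,v)
a=3.31; A=np.array([np.cos(a),np.sin(a),0]); G=np.array([.548,-.211,.033])+.016*A
T=lean(a-np.pi,1); z=T.as_matrix()[:,2]
qg=np.array([1.304,1.187,-1.014,2.278,2.728,.54,-.026])
q=qg
for h in (0,.04,.08,.12,.15):
    q,e1,e2=ik(G+.023*z+[0,0,h],T,q,2e-3); print(h,q,e1,e2)
    if h==.12: qa=q
n=22; emit([q0+(qa-q0)*(i+1)/n for i in range(n)],P0,T0)
E
```

```text
0 [ 1.304  1.187 -1.014  2.278  2.728  0.54  -0.026] 7.366476374977111e-11 2.82723201531862e-09
0.04 [ 1.313  1.083 -1.045  2.291  2.664  0.481 -0.047] 8.663615350617106e-08 1.0162271760171357e-06
0.08 [ 1.326  0.974 -1.072  2.293  2.602  0.406 -0.067] 9.892999411709326e-08 1.1716169587082405e-06
0.12 [ 1.342  0.86  -1.092  2.285  2.542  0.316 -0.086] 1.122424373937551e-07 1.3502035732726217e-06
0.15 [ 1.356  0.773 -1.101  2.273  2.5    0.239 -0.1  ] 9.284916719396813e-08 1.142317786985717e-06
0 [0.019, -0.004, 0.009] [0.0, 0.05, -0.01] z 0.201
1 [0.017, -0.005, 0.009] [0.01, 0.04, -0.01] z 0.186
2 [0.015, -0.005, 0.01] [0.0, 0.04, -0.01] z 0.171
3 [0.013, -0.005, 0.008] [0.01, 0.03, -0.01] z 0.158
4 [0.01, -0.006, 0.009] [0.01, 0.03, -0.02] z 0.146
5 [0.009, -0.005, 0.009] [0.01, 0.02, -0.01] z 0.135
6 [0.006, -0.004, 0.008] [0.01, 0.01, -0.01] z 0.125
7 [0.004, -0.005, 0.008] [0.01, 0.0, -0.02] z 0.117
8 [0.002, -0.003, 0.007] [0.01, 0.0, -0.01] z 0.109
9 [0.0, -0.003, 0.007] [0.0, -0.0, -0.01] z 0.103
10 [-0.002, -0.003, 0.006] [0.01, -0.02, -0.01] z 0.097
11 [-0.004, -0.001, 0.006] [0.01, -0.02, -0.02] z 0.093
12 [-0.005, -0.001, 0.005] [0.0, -0.02, -0.0] z 0.09
13 [-0.008, 0.001, 0.004] [0.0, -0.04, -0.01] z 0.089
14 [-0.009, 0.001, 0.004] [-0.0, -0.03, -0.01] z 0.088
15 [-0.01, 0.003, 0.003] [-0.01, -0.05, -0.0] z 0.09
16 [-0.012, 0.003, 0.002] [-0.0, -0.04, -0.01] z 0.093
17 [-0.013, 0.005, 0.001] [-0.01, -0.05, 0.0] z 0.098
18 [-0.014, 0.005, -0.0] [-0.02, -0.06, 0.0] z 0.105
19 [-0.014, 0.007, -0.001] [-0.01, -0.06, 0.0] z 0.114
20 [-0.016, 0.007, -0.002] [-0.02, -0.06, 0.01] z 0.124
21 [-0.017, 0.008, -0.002] [-0.02, -0.06, 0.0] z 0.137
```

```bash
python3 - <<'E'
from fk import *
q0=bot.observe()['qpos']; P0,T0=fk(q0,v)
qa=np.array([1.342,.86,-1.092,2.285,2.542,.316,-.086])
n=22
t=(np.arange(n)+1)/n; t=t
emit([q0+(qa-q0)*x+np.sin(np.pi*x)*np.array([0,-.18,0,-.05,0,.3,0]) for x in t],P0,T0)
for x in (.25,.5,.75):
    q=q0+(qa-q0)*x+np.sin(np.pi*x)*np.array([0,-.18,0,-.05,0,.3,0]); print(q.round(2),fk(q,v)[0].round(3),fk(q,v)[1].as_matrix()[:,2].round(2))
E
```

```text
0 [0.017, 0.002, -0.002] [-0.01, 0.05, -0.02] z 0.213
1 [0.017, -0.001, -0.002] [0.0, 0.06, -0.02] z 0.207
2 [0.018, -0.006, -0.002] [0.02, 0.06, -0.01] z 0.201
3 [0.017, -0.01, -0.001] [0.03, 0.05, -0.02] z 0.197
4 [0.016, -0.013, -0.001] [0.04, 0.05, -0.01] z 0.193
5 [0.013, -0.016, 0.0] [0.04, 0.05, -0.01] z 0.19
6 [0.01, -0.018, 0.002] [0.05, 0.03, -0.0] z 0.189
7 [0.007, -0.019, 0.002] [0.06, 0.02, -0.01] z 0.188
8 [0.002, -0.019, 0.004] [0.06, 0.01, -0.0] z 0.187
9 [-0.002, -0.017, 0.006] [0.05, -0.01, -0.01] z 0.187
10 [-0.006, -0.015, 0.006] [0.05, -0.02, 0.0] z 0.186
11 [-0.01, -0.011, 0.008] [0.03, -0.03, 0.0] z 0.184
12 [-0.013, -0.006, 0.009] [0.03, -0.04, -0.0] z 0.18
13 [-0.015, 0.0, 0.009] [0.01, -0.06, 0.0] z 0.175
14 [-0.017, 0.006, 0.01] [-0.01, -0.06, 0.0] z 0.169
15 [-0.016, 0.011, 0.009] [-0.02, -0.07, 0.01] z 0.162
16 [-0.016, 0.017, 0.008] [-0.04, -0.07, 0.01] z 0.154
17 [-0.015, 0.021, 0.008] [-0.06, -0.07, 0.01] z 0.147
18 [-0.013, 0.025, 0.006] [-0.06, -0.07, 0.02] z 0.141
19 [-0.012, 0.029, 0.005] [-0.08, -0.06, 0.02] z 0.137
20 [-0.009, 0.03, 0.003] [-0.08, -0.07, 0.02] z 0.136
21 [-0.007, 0.032, 0.002] [-0.09, -0.05, 0.02] z 0.137
[ 0.91  0.3  -0.54  2.16  0.25  0.52  1.81] [ 0.411 -0.255  0.192] [ 0.21 -0.05 -0.98]
[ 1.05  0.39 -0.73  2.18  1.01  0.61  1.17] [ 0.4   -0.355  0.186] [ 0.16 -0.34 -0.93]
[ 1.2   0.59 -0.91  2.22  1.78  0.53  0.54] [ 0.489 -0.358  0.158] [ 0.44 -0.32 -0.84]
```

Request:
apply_moves(claw=[0.085,0.085,0.085,0.085,0.085,0.085,0.085,0.085,0.085,0.085,0.085], xyz=[[0.017,0.002,-0.002],[0.017,-0.001,-0.002],[0.018,-0.006,-0.002],[0.017,-0.01,-0.001],[0.016,-0.013,-0.001],[0.013,-0.016,0],[0.01,-0.018,0.002],[0.007,-0.019,0.002],[0.002,-0.019,0.004],[-0.002,-0.017,0.006],[-0.006,-0.015,0.006]], twist=[[-0.01,0.05,-0.02],[0,0.06,-0.02],[0.02,0.06,-0.01],[0.03,0.05,-0.02],[0.04,0.05,-0.01],[0.04,0.05,-0.01],[0.05,0.03,0],[0.06,0.02,-0.01],[0.06,0.01,0],[0.05,-0.01,-0.01],[0.05,-0.02,0]])

```text
clock: 5.05
position: [0.4022, -0.354, 0.1875]
tool_rot: [-2.779, 0.148, -3.068]
force: [0.4, -1.0, -0.0]
grip_width: 0.085
finger_force: 0.0
```

```bash
python3 - <<'E'
from fk import *; from h import lean
s=bot.observe(); q0=s['qpos']; print(q0.round(2),s['position'].round(3),fk(q0,v)[0].round(3),s['clock'])
P0,T0=fk(q0,v)
qa=np.array([1.342,.86,-1.092,2.285,2.542,.316,-.086])
n=14
t=(np.arange(n)+1)/n
emit([q0+(qa-q0)*x+np.sin(np.pi*x)*np.array([0,-.05,0,0,0,.15,0]) for x in t],P0,T0)
E
```

```text
[0.24 0.33 0.28 2.18 0.41 0.35 1.74] [ 0.402 -0.354  0.187] [ 0.41  -0.355  0.194] 5.05
0 [0.016, 0.002, 0.015] [0.01, 0.05, -0.03] z 0.177
1 [0.012, 0.001, 0.014] [0.01, 0.04, -0.02] z 0.162
2 [0.007, -0.001, 0.014] [0.01, 0.02, -0.02] z 0.149
3 [0.001, 0.0, 0.014] [0.02, 0.01, -0.02] z 0.137
4 [-0.005, 0.002, 0.012] [0.01, -0.02, -0.02] z 0.124
5 [-0.01, 0.004, 0.012] [0.0, -0.03, -0.0] z 0.112
6 [-0.016, 0.008, 0.01] [-0.0, -0.06, -0.01] z 0.1
7 [-0.02, 0.012, 0.008] [-0.03, -0.07, 0.01] z 0.09
8 [-0.023, 0.016, 0.006] [-0.03, -0.09, 0.01] z 0.082
9 [-0.025, 0.019, 0.003] [-0.05, -0.09, 0.02] z 0.078
10 [-0.028, 0.022, -0.0] [-0.06, -0.1, 0.03] z 0.081
11 [-0.028, 0.022, -0.004] [-0.07, -0.11, 0.04] z 0.092
12 [-0.03, 0.024, -0.008] [-0.08, -0.11, 0.03] z 0.11
13 [-0.031, 0.022, -0.012] [-0.07, -0.11, 0.04] z 0.137
```

```bash
cat >> fk.py <<'E'
def add(s):
    D.append((s['qpos'],s['position'],s['tool_rot'])); W.append(1)
import json,os
if os.path.exists('st.json'):
    for x in json.load(open('st.json')): D.append(x); W.append(1)
def log():
    s=bot.observe(); L=json.load(open('st.json')) if os.path.exists('st.json') else []
    L.append([s[k].tolist() for k in ('qpos','position','tool_rot')]); json.dump(L,open('st.json','w')); D.append(L[-1]); W.append(1)
    global v; v,r=fitfk(list(range(8))); return s,r
v,_=fitfk(list(range(8)))
E
cat > plan.py <<'E'
from fk import *; from h import lean
import fk as F, sys
np.set_printoptions(precision=3,suppress=True)
a=3.31; A=np.array([np.cos(a),np.sin(a),0]); G=np.array([.548,-.211,.033])+.016*A
T=lean(a-np.pi,1); z=T.as_matrix()[:,2]
E
python3 - <<'E'
from plan import *
s,r=log(); print(F.v,abs(r).max())
q0=s['qpos']; P0,T0=fk(q0,F.v); F.v=F.v
rng=np.random.default_rng(0); S=[]
for h in (.12,.06,0):
    S=[]
    for k in range(50):
        qs=rng.uniform(lo,hi); qs[4]=rng.uniform(1.8,3.6); qs[2]=rng.uniform(-.6,.6)
        q,e1,e2=ik(G+.023*z+[0,0,h],T,qs,5e-3)
        if e1<.003 and e2<.02 and q[4]>1.5: S.append(q)
    S.sort(key=lambda q:abs(q[2])); print(h,[q for q in S[:3]])
E
```

```text
[ 0.32   0.53   0.421  0.328  0.    -0.021 -0.038 -0.   ] 0.00044814497599448557
0.12 [array([ 0.61 ,  0.552, -0.116,  2.286,  4.064,  0.527, -1.862]), array([ 0.374,  0.568,  0.185,  2.298,  4.141,  0.67 , -1.989]), array([ 0.2  ,  0.609,  0.416,  2.307,  4.181,  0.794, -2.07 ])]
0.06 [array([ 0.665,  0.7  , -0.186,  2.29 ,  3.857,  0.586, -1.59 ]), array([ 0.374,  0.721,  0.186,  2.305,  3.993,  0.781, -1.818]), array([ 0.295,  0.74 ,  0.291,  2.309,  4.018,  0.841, -1.871])]
0 [array([ 0.444,  0.861,  0.094,  2.286,  3.866,  0.834, -1.643]), array([ 0.407,  0.868,  0.142,  2.288,  3.88 ,  0.862, -1.674]), array([ 0.361,  0.878,  0.201,  2.291,  3.896,  0.899, -1.712])]
```

```bash
python3 - <<'E'
from plan import *
q0=bot.observe()['qpos']; P0,T0=fk(q0,v)
qa=np.array([.61,.552,-.116,2.286,4.064,.527,-1.862])
n=24; t=(np.arange(n)+1)/n
Q=[q0+(qa-q0)*x+np.sin(np.pi*x)*np.array([0,-.1,0,0,0,.3,0]) for x in t]
emit(Q,P0,T0)
for i in (5,11,17): print(Q[i],fk(Q[i],v)[0])
E
```

```text
0 [0.019, -0.015, -0.001] [0.05, 0.05, 0.01] z 0.191
1 [0.016, -0.019, -0.001] [0.05, 0.04, 0.01] z 0.197
2 [0.012, -0.022, -0.0] [0.07, 0.03, 0.02] z 0.207
3 [0.007, -0.026, -0.001] [0.08, 0.01, 0.02] z 0.22
4 [0.001, -0.026, -0.001] [0.09, 0.0, 0.01] z 0.235
5 [-0.004, -0.027, 0.0] [0.08, -0.02, 0.03] z 0.252
6 [-0.011, -0.024, 0.0] [0.08, -0.04, 0.02] z 0.271
7 [-0.016, -0.022, 0.001] [0.07, -0.05, 0.03] z 0.289
8 [-0.021, -0.017, -0.0] [0.05, -0.07, 0.03] z 0.306
9 [-0.025, -0.011, 0.0] [0.04, -0.09, 0.03] z 0.321
10 [-0.027, -0.004, 0.001] [0.03, -0.09, 0.03] z 0.333
11 [-0.028, 0.003, 0.0] [-0.0, -0.09, 0.03] z 0.342
12 [-0.028, 0.01, 0.001] [-0.03, -0.09, 0.04] z 0.346
13 [-0.025, 0.018, 0.001] [-0.04, -0.09, 0.03] z 0.345
14 [-0.022, 0.024, 0.001] [-0.06, -0.08, 0.04] z 0.339
15 [-0.016, 0.03, 0.0] [-0.08, -0.07, 0.04] z 0.327
16 [-0.011, 0.035, 0.002] [-0.09, -0.04, 0.04] z 0.312
17 [-0.004, 0.038, 0.001] [-0.11, -0.03, 0.04] z 0.292
18 [0.003, 0.039, 0.001] [-0.11, -0.02, 0.04] z 0.269
19 [0.009, 0.04, 0.002] [-0.11, 0.01, 0.04] z 0.244
20 [0.015, 0.038, 0.002] [-0.11, 0.02, 0.04] z 0.217
21 [0.021, 0.036, 0.003] [-0.1, 0.04, 0.04] z 0.19
22 [0.025, 0.033, 0.003] [-0.1, 0.06, 0.04] z 0.163
23 [0.028, 0.029, 0.004] [-0.08, 0.06, 0.04] z 0.137
[0.331 0.311 0.181 2.209 1.326 0.61  0.839] [ 0.347 -0.47   0.252]
[ 0.424  0.339  0.082  2.235  2.239  0.741 -0.062] [ 0.459 -0.515  0.342]
[ 0.517  0.425 -0.017  2.26   3.151  0.696 -0.962] [ 0.59  -0.387  0.292]
```

```bash
python3 - <<'E'
from h import *
dt=bot.grab_frame('top');ds=bot.grab_frame('side')
def tri(a,b):
    o1,r1=ray(dt,*a);o2,r2=ray(ds,*b); t=np.linalg.lstsq(np.c_[r1,-r2],o2-o1,rcond=None)[0]; return o1+r1*t[0],o2+r2*t[1]
cv2.imwrite('pics/bt.png',np.hstack([cv2.resize(dt['img'][100:220,360:512],(400,316)),cv2.resize(ds['img'][250:384,390:512],(348,382))[:316]])[:,:,::-1])
for u,v in ((415,172),(440,165),(490,145)): print([onz(dt,u,v,z).round(3).tolist() for z in (0,.1,.2)])
E
```

```text
[[0.582, -0.42, 0.0], [0.561, -0.381, 0.1], [0.541, -0.342, 0.2]]
[[0.605, -0.495, 0.0], [0.583, -0.45, 0.1], [0.56, -0.405, 0.2]]
[[0.67, -0.648, 0.0], [0.643, -0.591, 0.1], [0.615, -0.534, 0.2]]
```

View pics/bt.png

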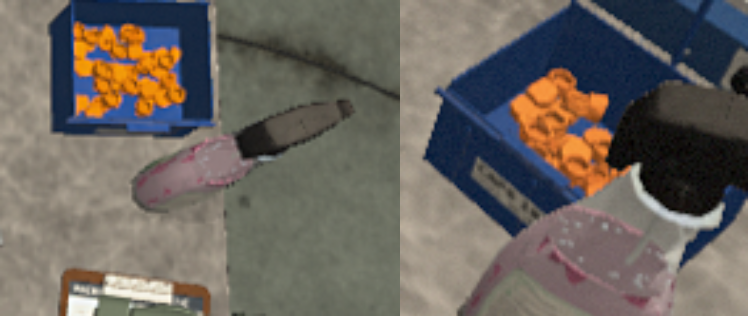

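```bash
python3 - <<'E'
from plan import *
q0=bot.observe()['qpos']; P0,T0=fk(q0,v)
qa=np.array([.61,.552,-.116,2.286,4.064,.527,-1.862])
n=24; t=(np.arange(n)+1)/n
Q=[q0+(qa-q0)*x+np.sin(np.pi*x)*np.array([0,-.1,0,0,0,.3,0]) for x in t]
Pe=G+.023*z+[0,0,.12]
q=q0; P=bot.observe()['position']; Tc=R.from_euler('xyz',bot.observe()['tool_rot']); out=[]
for x,qq in zip(t,Q):
    To=fk(qq,v)[1]; Pt=P0+(Pe-P0)*x+np.sin(np.pi*x)*np.array([-.02,.06,.10])
    q,e1,e2=ik(Pt,To,q,.02)
    d,r=rel(P,Tc,Pt,To); d=d.round(3);r=r.round(2); P=P+Tc.apply(d);Tc=Tc*R.from_rotvec(r)
    print(d.tolist(),r.tolist(),Pt.round(2),q.round(2),round(e1,3),round(e2,3),fk(qq,v)[1].as_matrix()[:,2].round(2))
E
```

```text
[-0.006, 0.009, -0.014] [0.05, 0.05, 0.01] [ 0.41 -0.34  0.2 ] [0.1  0.32 0.35 2.18 0.5  0.44 1.58] 0.0 0.0 [ 0.11 -0.39 -0.91]
[-0.005, 0.008, -0.015] [0.05, 0.04, 0.01] [ 0.41 -0.33  0.21] [-0.04  0.32  0.41  2.17  0.59  0.52  1.42] 0.0 0.0 [ 0.07 -0.44 -0.89]
[-0.005, 0.008, -0.015] [0.07, 0.03, 0.02] [ 0.41 -0.31  0.22] [-0.16  0.33  0.46  2.18  0.68  0.59  1.26] 0.0 0.0 [ 0.04 -0.5  -0.86]
[-0.004, 0.006, -0.015] [0.08, 0.01, 0.02] [ 0.42 -0.3   0.23] [-0.27  0.34  0.49  2.18  0.76  0.66  1.1 ] 0.0 0.0 [ 0.02 -0.57 -0.82]
[-0.004, 0.006, -0.014] [0.09, 0.0, 0.02] [ 0.42 -0.29  0.24] [-0.37  0.35  0.52  2.2   0.84  0.71  0.94] 0.0 0.0 [ 0.02 -0.64 -0.77]
[-0.004, 0.004, -0.013] [0.08, -0.02, 0.02] [ 0.42 -0.28  0.24] [-0.46  0.37  0.54  2.22  0.93  0.76  0.78] 0.0 0.0 [ 0.03 -0.7  -0.71]
[-0.004, 0.004, -0.013] [0.08, -0.04, 0.02] [ 0.43 -0.26  0.25] [-0.54  0.39  0.55  2.25  1.02  0.8   0.61] 0.0 0.0 [ 0.06 -0.75 -0.65]
[-0.005, 0.004, -0.01] [0.07, -0.05, 0.03] [ 0.43 -0.25  0.26] [-0.61  0.42  0.56  2.29  1.11  0.82  0.44] 0.0 0.0 [ 0.11 -0.8  -0.59]
[-0.006, 0.003, -0.01] [0.
[... 1476 characters left out ...]
 0.83 -0.33 -0.45]
[0.005, 0.006, 0.013] [-0.12, 0.01, 0.04] [ 0.51 -0.2   0.2 ] [ 1.41  0.91 -1.49  2.42  2.25  0.88  0.21] 0.023 0.158 [ 0.83 -0.23 -0.5 ]
[0.007, 0.005, 0.015] [-0.1, 0.02, 0.04] [ 0.52 -0.21  0.18] [ 1.46  1.01 -1.49  2.42  2.31  0.83  0.24] 0.013 0.085 [ 0.82 -0.14 -0.55]
[0.007, 0.002, 0.015] [-0.11, 0.04, 0.04] [ 0.53 -0.21  0.17] [ 1.48  1.09 -1.49  2.42  2.34  0.82  0.26] 0.001 0.004 [ 0.79 -0.04 -0.61]
[0.007, 0.0, 0.016] [-0.09, 0.05, 0.04] [ 0.54 -0.21  0.15] [ 1.49  1.06 -1.43  2.34  2.22  0.63  0.35] 0.0 0.0 [ 0.75  0.04 -0.66]
[0.006, -0.001, 0.016] [-0.09, 0.07, 0.04] [ 0.55 -0.21  0.14] [ 1.45  0.99 -1.33  2.25  2.04  0.45  0.46] 0.0 0.001 [ 0.7   0.12 -0.71]
```

```bash
python3 - <<'E'
from plan import *
q0=bot.observe()['qpos']; P0,T0=fk(q0,v)
qa=np.array([.61,.552,-.116,2.286,4.064,.527,-1.862])
n=30; t=(np.arange(n)+1)/n
Q=[q0+(qa-q0)*x+np.sin(np.pi*x)*np.array([0,-.1,0,0,0,.2,0])+np.sin(np.pi*x)**.8*np.array([-.65,0,0,0,0,0,0]) for x in t]
emit(Q,P0,T0)
for i in range(2,30,4): print(Q[i],fk(Q[i],v)[0],fk(Q[i],v)[1].as_matrix()[:,2])
E
```

```text
0 [-0.027, 0.029, -0.009] [0.02, -0.01, -0.09] z 0.19
1 [-0.02, 0.014, -0.009] [0.03, -0.0, -0.06] z 0.194
2 [-0.019, 0.009, -0.008] [0.05, -0.02, -0.05] z 0.2
3 [-0.019, 0.005, -0.009] [0.04, -0.02, -0.05] z 0.207
4 [-0.021, 0.001, -0.01] [0.05, -0.02, -0.03] z 0.216
5 [-0.022, -0.0, -0.009] [0.06, -0.04, -0.03] z 0.227
6 [-0.023, -0.003, -0.008] [0.05, -0.04, -0.03] z 0.238
7 [-0.025, -0.004, -0.009] [0.05, -0.05, -0.01] z 0.249
8 [-0.026, -0.004, -0.007] [0.04, -0.06, -0.01] z 0.261
9 [-0.027, -0.004, -0.007] [0.04, -0.07, -0.0] z 0.273
10 [-0.027, -0.002, -0.004] [0.03, -0.07, -0.0] z 0.284
11 [-0.026, -0.001, -0.004] [0.03, -0.07, 0.0] z 0.294
12 [-0.026, 0.0, -0.002] [0.01, -0.07, 0.01] z 0.303
13 [-0.023, 0.002, -0.001] [0.01, -0.07, 0.02] z 0.31
14 [-0.021, 0.005, 0.001] [-0.0, -0.07, 0.02] z 0.315
15 [-0.018, 0.006, 0.002] [-0.02, -0.06, 0.02] z 0.317
16 [-0.013, 0.007, 0.003] [-0.02, -0.06, 0.02] z 0.317
17 [-0.009, 0.009, 0.003] [-0.03, -0.05, 0.03] z 0.315
18 [-0.004, 0.009, 0.003] [-0.03, -0.04, 0.03] z 0.309
19 [0.001, 0.009, 0.004] [-0.04, -0.03, 0.04] z 0.301
20 [0.00
[... 499 characters left out ...]
8] [0.0, 0.04, 0.11] z 0.137
[0.021 0.318 0.239 2.194 0.777 0.434 1.38 ] [ 0.459 -0.286  0.2  ] [ 0.201 -0.424 -0.883]
[-0.147  0.312  0.187  2.208  1.264  0.529  0.899] [ 0.529 -0.238  0.238] [ 0.367 -0.537 -0.76 ]
[-0.231  0.318  0.134  2.221  1.751  0.601  0.419] [ 0.61  -0.181  0.284] [ 0.61  -0.522 -0.597]
[-0.226  0.339  0.081  2.235  2.238  0.641 -0.061] [ 0.672 -0.114  0.315] [ 0.807 -0.366 -0.463]
[-0.131  0.378  0.029  2.249  2.725  0.647 -0.541] [ 0.7   -0.066  0.309] [ 0.894 -0.156 -0.42 ]
[ 0.052  0.432 -0.024  2.262  3.212  0.621 -1.022] [ 0.689 -0.065  0.263] [ 0.876  0.019 -0.482]
[ 0.319  0.499 -0.077  2.276  3.699  0.572 -1.502] [ 0.632 -0.121  0.193] [ 0.785  0.117 -0.608]
```

Request:
apply_moves(claw=[0.085,0.085,0.085,0.085,0.085,0.085,0.085,0.085,0.085,0.085,0.085,0.085,0.085,0.085,0.085,0.085], xyz=[[-0.027,0.029,-0.009],[-0.02,0.014,-0.009],[-0.019,0.009,-0.008],[-0.019,0.005,-0.009],[-0.021,0.001,-0.01],[-0.022,0,-0.009],[-0.023,-0.003,-0.008],[-0.025,-0.004,-0.009],[-0.026,-0.004,-0.007],[-0.027,-0.004,-0.007],[-0.027,-0.002,-0.004],[-0.026,-0.001,-0.004],[-0.026,0,-0.002],[-0.023,0.002,-0.001],[-0.021,0.005,0.001],[-0.018,0.006,0.002]], twist=[[0.02,-0.01,-0.09],[0.03,0,-0.06],[0.05,-0.02,-0.05],[0.04,-0.02,-0.05],[0.05,-0.02,-0.03],[0.06,-0.04,-0.03],[0.05,-0.04,-0.03],[0.05,-0.05,-0.01],[0.04,-0.06,-0.01],[0.04,-0.07,0],[0.03,-0.07,0],[0.03,-0.07,0],[0.01,-0.07,0.01],[0.01,-0.07,0.02],[0,-0.07,0.02],[-0.02,-0.06,0.02]])

```text
clock: 6.75
position: [0.6813, -0.101, 0.3166]
tool_rot: [-2.117, 0.523, -2.228]
force: [0.3, -0.3, 0.1]
grip_width: 0.0852
finger_force: 0.0
```

```bash
python3 - <<'E'
from plan import *
s,r=log(); print(s['qpos'],s['position'],s['clock'],abs(r).max(),F.v)
q0=s['qpos']; P0,T0=fk(q0,v)
qa=np.array([.61,.552,-.116,2.286,4.064,.527,-1.862])
n=14; t=(np.arange(n)+1)/n
Pe=G+.023*z+[0,0,.12]
emit([q0+(qa-q0)*x+np.sin(np.pi*x)*np.array([-.1,-.05,0,0,0,.05,0]) for x in t],P0,T0)
E
```

```text
[-0.441  0.365  0.36   2.248  2.46   0.572 -0.334] [ 0.681 -0.101  0.317] 6.75 0.00044898520794206255 [ 0.32   0.53   0.421  0.328  0.    -0.021 -0.038 -0.   ]
0 [-0.004, 0.001, 0.004] [-0.02, -0.04, 0.03] z 0.316
1 [-0.003, 0.002, 0.003] [-0.02, -0.04, 0.03] z 0.315
2 [-0.001, 0.004, 0.003] [-0.03, -0.03, 0.03] z 0.311
3 [0.003, 0.004, 0.003] [-0.03, -0.03, 0.03] z 0.306
4 [0.006, 0.004, 0.002] [-0.04, -0.02, 0.04] z 0.298
5 [0.011, 0.005, 0.001] [-0.04, -0.01, 0.04] z 0.287
6 [0.016, 0.003, 0.001] [-0.04, 0.0, 0.05] z 0.274
7 [0.021, 0.001, -0.0] [-0.04, 0.01, 0.05] z 0.258
8 [0.026, 0.0, -0.002] [-0.04, 0.02, 0.05] z 0.24
9 [0.029, -0.002, -0.003] [-0.04, 0.03, 0.06] z 0.22
10 [0.033, -0.004, -0.004] [-0.03, 0.03, 0.07] z 0.199
11 [0.035, -0.007, -0.006] [-0.04, 0.04, 0.07] z 0.178
12 [0.035, -0.008, -0.007] [-0.02, 0.04, 0.08] z 0.157
13 [0.036, -0.009, -0.008] [-0.03, 0.04, 0.08] z 0.137
```

Request:
apply_moves(claw=[0.085,0.085,0.085,0.085,0.085,0.085,0.085,0.085,0.085,0.085,0.085,0.085,0.085,0.085], xyz=[[-0.004,0.001,0.004],[-0.003,0.002,0.003],[-0.001,0.004,0.003],[0.003,0.004,0.003],[0.006,0.004,0.002],[0.011,0.005,0.001],[0.016,0.003,0.001],[0.021,0.001,0],[0.026,0,-0.002],[0.029,-0.002,-0.003],[0.033,-0.004,-0.004],[0.035,-0.007,-0.006],[0.035,-0.008,-0.007],[0.036,-0.009,-0.008]], twist=[[-0.02,-0.04,0.03],[-0.02,-0.04,0.03],[-0.03,-0.03,0.03],[-0.03,-0.03,0.03],[-0.04,-0.02,0.04],[-0.04,-0.01,0.04],[-0.04,0,0.05],[-0.04,0.01,0.05],[-0.04,0.02,0.05],[-0.04,0.03,0.06],[-0.03,0.03,0.07],[-0.04,0.04,0.07],[-0.02,0.04,0.08],[-0.03,0.04,0.08]])

```text
clock: 8.15
position: [0.5464, -0.213, 0.1365]
tool_rot: [3.139, 0.781, -2.98]
force: [0.5, -0.2, -1.0]
grip_width: 0.0851
finger_force: 0.0
```

```bash
python3 - <<'E'
from h import *
import h
s=bot.observe(); print(s['position'].round(3))
d=snap('wrist','w3.png'); dt=bot.grab_frame('top'); ds=bot.grab_frame('side')
p=[.547,-.21,3.32]
for k in range(3):
    m=grab(d,lying(p),8); p,f=fit([d],lying,p,[m])
print(p.round(4),f)
im2=cv2.resize(d['img'],(768,576)); c,_=cv2.findContours(hullmask(d,lying(p)),0,2); cv2.drawContours(im2,[np.int32(c[0]*.75)],-1,(255,0,0),1); cv2.imwrite('pics/w3f.png',im2[:,:,::-1])
A=np.array([np.cos(p[2]),np.sin(p[2]),0]); G=np.array([p[0],p[1],.033])+.016*A
T=lean(p[2]-np.pi,1); z=T.as_matrix()[:,2]; goto(G+.023*z+[0,0,.08],T); goto(G+.023*z,T)
E
```

```text
[ 0.546 -0.213  0.137]
[ 0.5443 -0.2114  3.3318] 0.06391874070540704
shift(tool now) [0.0278 0.0039 0.0277] rot [-0.0206 -0.0055 -0.0219] norm 0.031 shift(after rot) [0.0279 0.004  0.0276] q [ 0.82  0.57 -0.37  2.28  3.96  0.41 -1.71] F [ 1.5 -0.8  0.5] t 8.3
shift(tool now) [0.0841 0.0038 0.0846] rot [-0.0206 -0.0055 -0.0219] norm 0.031 shift(after rot) [0.0845 0.004  0.0842] q [ 0.82  0.57 -0.37  2.28  3.96  0.41 -1.71] F [ 1.5 -0.8  0.5] t 8.3
```

View pics/w3f.png

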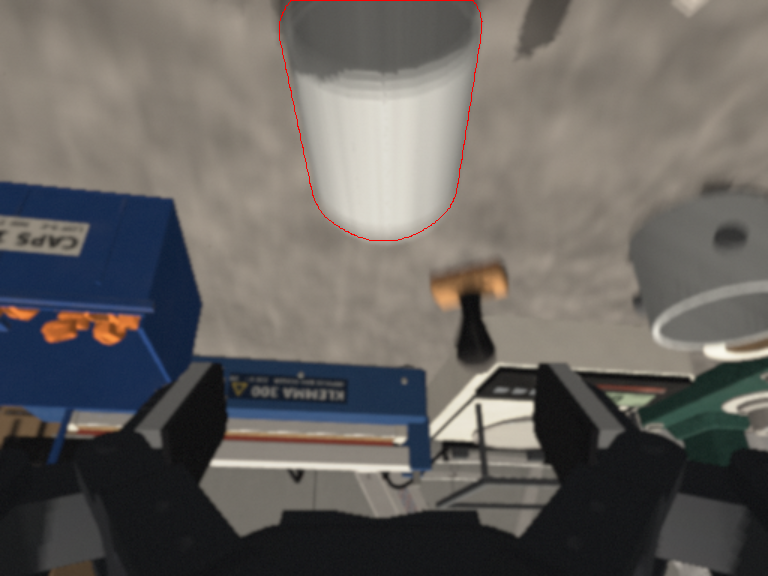

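Request:
apply_moves(claw=[0.085,0.085,0.085,0.085,0.085,0.085,0.085,0.085,0.085], xyz=[[0,0.002,0],[0.0122,0.0003,0.0122],[0.0122,0.0003,0.0122],[0.0122,0.0003,0.0122],[0.0122,0.0003,0.0122],[0.0122,0.0003,0.0122],[0.0122,0.0003,0.0122],[0.0122,0.0003,0.0122],[0,0,0]], twist=[[-0.02,-0.005,-0.02],[0,0,0],[0,0,0],[0,0,0],[0,0,0],[0,0,0],[0,0,0],[0,0,0],[0,0,0]])

```text
clock: 9.2
position: [0.5459, -0.2073, 0.0142]
tool_rot: [-3.141, 0.784, -2.946]
force: [0.7, -0.1, 0.3]
grip_width: 0.0853
finger_force: 0.0
```

Request:
apply_moves(claw=[0.06,0.06,0.06,0.06,0.06,0.06,0.06,0.06], xyz=[[0,0,0],[0,0,0],[0,0,0],[0,0,0],[0,0,0],[0,0,0],[0,0,0],[0,0,0]], twist=[[0,0,0],[0,0,0],[0,0,0],[0,0,0],[0,0,0],[0,0,0],[0,0,0],[0,0,0]], force=40)

```text
clock: 10.0
position: [0.5455, -0.2085, 0.0164]
tool_rot: [3.142, 0.786, -2.948]
force: [-1.5, 0.9, 8.4]
grip_width: 0.0662
finger_force: 45.1
```

```bash
python3 - <<'E'
from h import *
s=bot.observe(); print(s['position'].round(3),s['qpos'].round(2),s['force'].round(1),s['clock'])
T=R.from_euler('xyz',s['tool_rot']); M=T.as_matrix(); print(M.round(3))
up=M.T@[0,0,1]; print('world up in tool',up.round(4))
a=snap('side','s4.png')['img']; b=snap('top','t4.png')['img']
o=np.hstack([cv2.resize(a[190:350,220:420],(500,400)),cv2.resize(b[120:240,290:390],(300,360))[:400] if 0 else cv2.resize(b[120:248,300:396],(300,400))]); cv2.imwrite('pics/c4.png',o[:,:,::-1])
E
```

```text
[ 0.546 -0.209  0.016] [ 0.7   0.85 -0.21  2.27  3.78  0.66 -1.41] [-1.5  0.9  8.4] 10.0
[[-0.694 -0.193  0.694]
 [-0.136  0.981  0.136]
 [-0.707  0.    -0.707]]
world up in tool [-0.7075  0.     -0.7068]
```

View pics/c4.png

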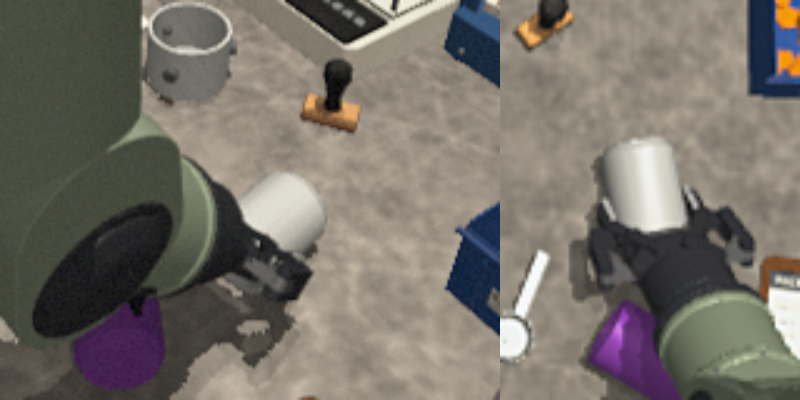

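Request:
apply_moves(claw=[0.06,0.06,0.06,0.06,0.06,0.06,0.06,0.06,0.06,0.06], xyz=[[-0.003,0,-0.003],[-0.01,0,-0.01],[-0.01,0,-0.01],[-0.01,0,-0.01],[-0.01,0,-0.01],[-0.01,0,-0.01],[-0.01,0,-0.01],[-0.01,0,-0.01],[-0.01,0,-0.01],[-0.01,0,-0.01]], twist=[[0,0,0],[0,0,0],[0,0,0],[0,0,0],[0,0,0],[0,0,0],[0,0,0],[0,0,0],[0,0,0],[0,0,0]])

```text
clock: 11.1
position: [0.5447, -0.209, 0.1475]
tool_rot: [3.141, 0.783, -2.949]
force: [0.1, 0.2, -2.2]
grip_width: 0.0661
finger_force: 44.9
```

```bash
python3 - <<'E'
from h import *
from plan import fk,v,ik,lo,hi
s=bot.observe(); print(s['position'].round(3),s['tool_rot'].round(3),s['qpos'].round(2),s['force'].round(1),s['clock'],s['grip_width'])
# follow simulated: twist -pi about z, then go to canister with lean az
q=s['qpos'];T0=R.from_euler('xyz',s['tool_rot'])
for k in range(1,23):
    q,e1,e2=ik(s['position'],T0*R.from_rotvec([0,0,-np.pi*k/22]),q,.02)
print(q.round(2),e1,e2)
for az in (.0,.2,.4):
    T=lean(az,-1); print(az,[np.round(x,3) for x in ik(np.array([.631,.002,.16])+.023*T.as_matrix()[:,2],T,q,.02)],[np.round(x,2) for x in ik(np.array([.631,.002,.088])+.023*T.as_matrix()[:,2],T,q,.02)])
E
```

```text
[ 0.545 -0.209  0.147] [ 3.141  0.783 -2.949] [ 0.86  0.55 -0.42  2.27  4.04  0.38 -1.77] [ 0.1  0.2 -2.2] 11.1 0.0661008031790406
[0.38 0.54 0.19 2.29 4.22 0.66 1.1 ] 9.987627627182252e-06 0.00014955608756005119
0.0 [array([-0.488,  0.606,  0.451,  2.282,  3.359,  0.493,  1.124]), np.float64(0.0), np.float64(0.001)] [array([-0.43,  0.78,  0.37,  2.29,  3.26,  0.67,  1.18]), np.float64(0.0), np.float64(0.0)]
0.2 [array([-0.241,  0.573,  0.258,  2.26 ,  3.608,  0.518,  1.184]), np.float64(0.0), np.float64(0.001)] [array([-0.24,  0.75,  0.26,  2.27,  3.51,  0.69,  1.27]), np.float64(0.0), np.float64(0.0)]
0.4 [array([-0.018,  0.57 ,  0.094,  2.208,  3.934,  0.514,  1.149]), np.float64(0.0), np.float64(0.001)] [array([-0.06,  0.74,  0.15,  2.22,  3.79,  0.68,  1.29]), np.float64(0.0), np.float64(0.0)]
```

Request:
apply_moves(claw=[0.06,0.06,0.06,0.06,0.06,0.06,0.06,0.06,0.06,0.06,0.06,0.06,0.06,0.06,0.06,0.06,0.06,0.06,0.06,0.06], xyz=[[0,0,0],[0,0,0],[0,0,0],[0,0,0],[0,0,0],[0,0,0],[0,0,0],[0,0,0],[0,0,0],[0,0,0],[0,0,0],[0,0,0],[0,0,0],[0,0,0],[0,0,0],[0,0,0],[0,0,0],[0,0,0],[0,0,0],[0,0,0]], twist=[[0,0,-0.143],[0,0,-0.143],[0,0,-0.143],[0,0,-0.143],[0,0,-0.143],[0,0,-0.143],[0,0,-0.143],[0,0,-0.143],[0,0,-0.143],[0,0,-0.143],[0,0,-0.143],[0,0,-0.143],[0,0,-0.143],[0,0,-0.143],[0,0,-0.143],[0,0,-0.143],[0,0,-0.143],[0,0,-0.143],[0,0,-0.143],[0,0,-0.143]])

```text
clock: 13.1
position: [0.5448, -0.2088, 0.147]
tool_rot: [-2.876, -0.746, -0.188]
force: [-0.1, -0.1, -2.1]
grip_width: 0.0662
finger_force: 44.8
```

Request:
apply_moves(claw=[0.06,0.06,0.06], xyz=[[0,0,0],[0,0,0],[0,0,0]], twist=[[0,0,-0.141],[0,0,-0.141],[0,0,0]])

```text
clock: 13.4
position: [0.5449, -0.2087, 0.1469]
tool_rot: [3.14, -0.783, 0.197]
force: [1.1, -0.3, -0.3]
grip_width: 0.0659
finger_force: 44.8
```

```bash
python3 - <<'E'
from h import *
s=bot.observe(); print(s['position'].round(3),s['tool_rot'].round(3),s['qpos'].round(2),s['force'].round(1),s['clock'],s['grip_width'])
T=R.from_euler('xyz',s['tool_rot']); z=T.as_matrix()[:,2]; g=s['position']-.023*z; az=np.arctan2(z[1],z[0]); print('grip pt',g.round(3),az)
a=snap('side','s5.png')['img']; b=snap('top','t5.png')['img']
o=np.hstack([cv2.resize(a[130:330,180:380],(400,400)),cv2.resize(b[120:248,260:388],(400,400))]); cv2.imwrite('pics/c5.png',o[:,:,::-1])
goto(np.array([.631,.002,.165])+.023*lean(az,-1).as_matrix()[:,2],lean(az,-1))
E
```

```text
[ 0.545 -0.209  0.147] [ 3.14  -0.783  0.197] [0.37 0.54 0.2  2.29 4.22 0.67 1.1 ] [ 1.1 -0.3 -0.3] 13.4 0.06587728586125066
grip pt [ 0.529 -0.212  0.163] 0.1938723315236826
shift(tool now) [ 0.1005 -0.1906  0.0984] rot [-0.0002  0.002  -0.0052] norm 0.006 shift(after rot) [ 0.1013 -0.1901  0.0986] q [0.37 0.54 0.2  2.29 4.22 0.67 1.1 ] F [-0.7  0.4 -1.3] t 13.5
```

View pics/c5.png

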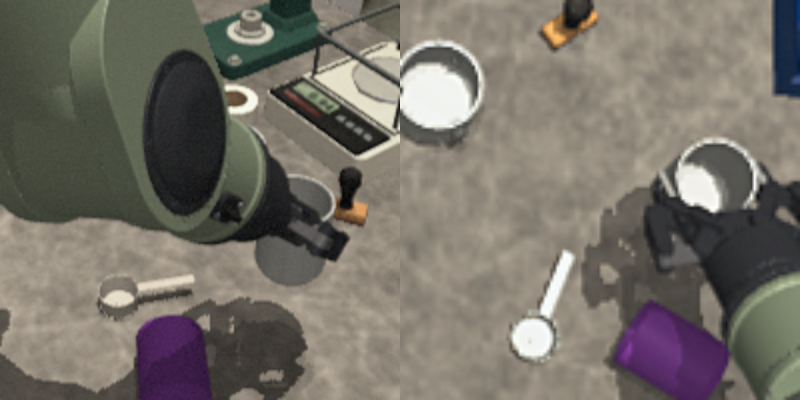

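Request:
apply_moves(claw=[0.06,0.06,0.06,0.06,0.06,0.06,0.06,0.06,0.06,0.06], xyz=[[0.012,-0.024,0.012],[0.012,-0.024,0.012],[0.012,-0.024,0.012],[0.013,-0.024,0.012],[0.013,-0.024,0.013],[0.013,-0.024,0.013],[0.013,-0.024,0.013],[0.012,-0.022,0.012],[0,0,0],[0,0,0]], twist=[[0,0,0],[0,0,0],[0,0,0],[0,0,0],[0,0,0],[0,0,0],[0,0,0],[0,0,0],[0,0,0],[0,0,0]])

```text
clock: 14.5
position: [0.6462, 0.0053, 0.1471]
tool_rot: [-3.137, -0.783, 0.189]
force: [-0.5, -0.4, -1.3]
grip_width: 0.0662
finger_force: 45.1
```

```bash
python3 - <<'E'
from h import *
s=bot.observe(); T=R.from_euler('xyz',s['tool_rot']); z=T.as_matrix()[:,2]; g=s['position']-.023*z; print(s['position'].round(4),s['tool_rot'].round(3),g.round(4),s['qpos'].round(2),s['clock'])
dt=snap('top','t6.png'); ds=snap('side','s6.png')
def ov(d,u,v,w,h,W,H):
    k=W/w; im=cv2.resize(d['img'][v:v+h,u:u+w],(W,H),interpolation=cv2.INTER_CUBIC)
    for c,zs,r,col in ((np.array([.631,.001,0]),(0,.062),.041,(255,0,0)),(g,(-.049,.026),.033,(0,255,0))):
        for zz in zs:
            q=np.array([pix(d,p) for p in cyl([c[0],c[1],c[2]+zz],[0,0,1],[(0,r)])])
            cv2.polylines(im,[np.int32((q-[u,v]+.5)*k)],True,col,1)
    return im
cv2.imwrite('pics/c6.png',np.hstack([ov(dt,235,100,80,80,400,400),ov(ds,245,150,80,80,400,400)])[:,:,::-1])
E
```

```text
[0.6462 0.0053 0.1471] [-3.137 -0.783  0.189] [0.6303 0.0021 0.1634] [-0.19  0.55  0.19  2.26  3.55  0.48  1.25] 14.5
```

View pics/c6.png

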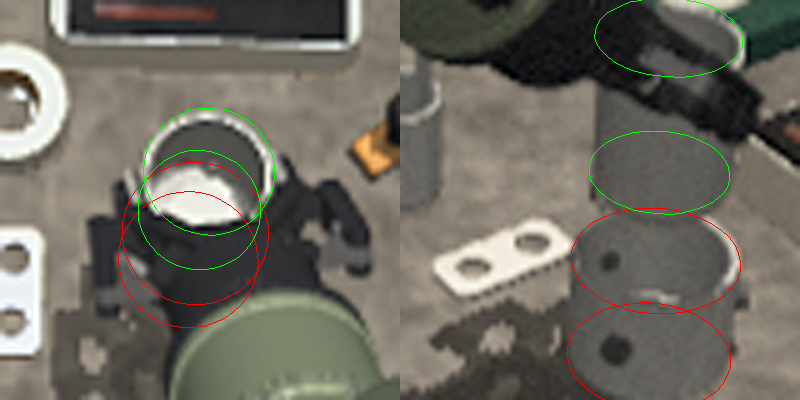

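Request:
apply_moves(claw=[0.06,0.06,0.06,0.06,0.06,0.06,0.06,0.06,0.06,0.06], xyz=[[-0.005,0,0.005],[-0.005,0,0.005],[-0.005,0,0.005],[-0.005,0,0.005],[-0.005,0,0.005],[-0.005,0,0.005],[-0.005,0,0.005],[-0.005,0,0.005],[-0.004,0,0.004],[-0.001,0,0.001]], twist=[[0,0,0],[0,0,0],[0,0,0],[0,0,0],[0,0,0],[0,0,0],[0,0,0],[0,0,0],[0,0,0],[0,0,0]])

```text
clock: 15.6
position: [0.6463, 0.0052, 0.0828]
tool_rot: [-3.14, -0.783, 0.193]
force: [0.8, 2.3, -0.7]
grip_width: 0.0667
finger_force: 45.1
```

Request:
apply_moves(claw=[0.06,0.06,0.06,0.06], xyz=[[-0.001,0,0.001],[-0.001,0,0.001],[-0.001,0,0.001],[0,0,0]], twist=[[0,0,0],[0,0,0],[0,0,0],[0,0,0]])

```text
clock: 16.0
position: [0.6465, 0.0051, 0.0793]
tool_rot: [-3.14, -0.784, 0.193]
force: [2.2, 3.2, -0.7]
grip_width: 0.066
finger_force: 45.1
```

Request:
apply_moves(claw=[0.06,0.06,0.06,0.06,0.06], xyz=[[-0.001,0,0.001],[-0.001,0,0.001],[-0.001,0,0.001],[-0.001,0,0.001],[0,0,0]], twist=[[0,0,0],[0,0,0],[0,0,0],[0,0,0],[0,0,0]])

```text
clock: 16.5
position: [0.6466, 0.005, 0.0737]
tool_rot: [-3.14, -0.784, 0.193]
force: [3.5, 3.0, 2.5]
grip_width: 0.0666
finger_force: 45.2
```

```bash
python3 - <<'E'
from h import *
s=bot.observe(); print(s['force'].round(1),s['moment'].round(2),s['position'].round(4))
T=R.from_euler('xyz',s['tool_rot']); z=T.as_matrix()[:,2]; g=s['position']-.023*z; print(g)
dt=snap('top','t7.png'); ds=snap('side','s7.png')
def ov(d,u,v,w,h,W,H):
    k=W/w; im=cv2.resize(d['img'][v:v+h,u:u+w],(W,H),interpolation=cv2.INTER_CUBIC)
    for c,zs,r,col in ((np.array([.631,.001,0]),(0,.062),.041,(255,0,0)),(g,(.026,),.033,(0,255,0))):
        for zz in zs:
            q=np.array([pix(d,p) for p in cyl([c[0],c[1],c[2]+zz],[0,0,1],[(0,r)])])
            cv2.polylines(im,[np.int32((q-[u,v]+.5)*k)],True,col,1)
    return im
cv2.imwrite('pics/c7.png',np.hstack([ov(dt,235,100,80,80,400,400),ov(ds,245,150,80,80,400,400)])[:,:,::-1])
E
```

```text
[3.5 3.  2.5] [ 0.32 -0.21  0.38] [0.6466 0.005  0.0737]
[0.6306894  0.00182225 0.08996505]
```

View pics/c7.png

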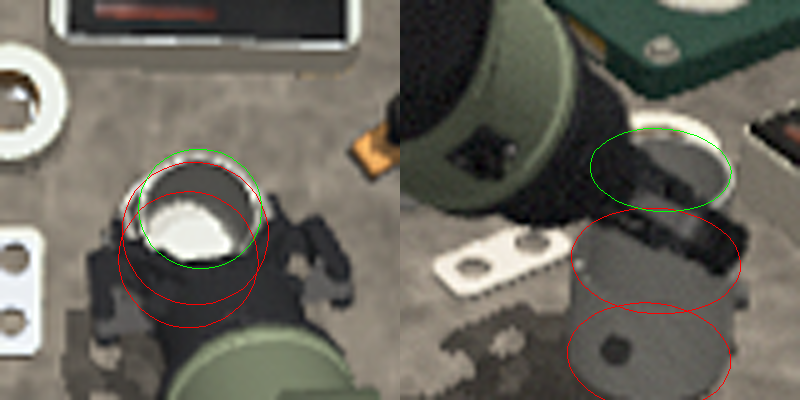

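The beaker's foot is inside the canister at the catches: its rim shows at top (200,208) in the crop, and contact force is starting to build. I've used all my picture views, so from here I go by numbers. Next I settle it and release.

Request:
apply_moves(claw=[0.06,0.06,0.06,0.07,0.075,0.08,0.085,0.085,0.085,0.085], xyz=[[-0.001,0,0.001],[-0.0005,0,0.0005],[0,0,0],[0,0,0],[0,0,0],[0,0,0],[0,0,0],[0,0,0],[0,0,0],[0,0,0]], twist=[[0,0,0],[0,0,0],[0,0,0],[0,0,0],[0,0,0],[0,0,0],[0,0,0],[0,0,0],[0,0,0],[0,0,0]])

```text
clock: 17.6
position: [0.6463, 0.0049, 0.0714]
tool_rot: [-3.14, -0.783, 0.192]
force: [-0.2, 0.4, 0.3]
grip_width: 0.0852
finger_force: 0.0
```

Request:
apply_moves(claw=[0.085,0.085,0.085,0.085,0.085,0.085,0.085,0.085], xyz=[[0,0,-0.01],[0,0,-0.01],[0,0,-0.015],[0,0,-0.02],[0.007,0,-0.02],[0.015,0,-0.02],[0.02,0,-0.02],[0.02,0,-0.02]], twist=[[0,0,0],[0,0,0],[0,0,0],[0,0,0],[0,0,0],[0,0,0],[0,0,0],[0,0,0]])

```text
clock: 18.4
position: [0.595, -0.0055, 0.2123]
tool_rot: [-3.141, -0.783, 0.193]
force: [0.7, 0.3, -1.6]
grip_width: 0.0848
finger_force: 0.0
```

```bash
cat > m.py <<'E'
from h import *
BEAK=lambda zb:(lambda p: cyl([p[0],p[1],zb],[0,0,1],[(.035,.033),(.084,.033)]))
E
python3 - <<'E'
from h import *
from plan import fk,v,ik,lo,hi
s=bot.observe(); print(s['position'].round(4),s['qpos'].round(2),s['force'].round(1),s['clock'])
for c in ('top','side','wrist'):
    d=bot.grab_frame(c); cv2.imwrite(f'pics/{c}8.png',d['img'][:,:,::-1]); np.save(f'{c}8.npy',d,allow_pickle=True)
    for q in ('beaker','canister','pail','pail_bar'): print(c,q,[(np.round(r['position'],3).tolist(),round(r['score'],2)) for r in bot.find_in(c,q)])
# feasible bar grasp poses
for yaw in np.arange(-3,3.2,.5):
    T=R.from_euler('xyz',[np.pi,0,yaw])
    for h in (.107,.25):
        q,e1,e2=ik(np.array([.602,.194,h-.0]),T,s['qpos'],.02)
        print(round(yaw,2),h,q.round(2),round(e1,3),round(e2,3)) if e1<.003 and e2<.02 else None
E
```

```text
[ 0.595 -0.005  0.212] [-0.16  0.35  0.16  2.34  3.65  0.36  1.19] [ 0.7  0.3 -1.6] 18.4
top beaker [([0.392, -0.222, 0.058], 0.58)]
top canister [([0.623, 0.033, 0.043], 0.43)]
top pail [([0.595, 0.191, 0.054], 0.78), ([0.504, 0.201, 0.047], 0.6)]
top pail_bar [([0.601, 0.191, 0.05], 0.84), ([0.502, 0.203, 0.055], 0.83)]
side beaker [([0.389, -0.224, 0.057], 0.85)]
side canister [([0.61, -0.02, 0.039], 0.62)]
side pail [([0.595, 0.182, 0.052], 0.72), ([0.499, 0.198, 0.053], 0.61)]
side pail_bar [([0.5, 0.196, 0.052], 0.92), ([0.595, 0.187, 0.048], 0.7)]
wrist beaker [([0.645, 0.005, 0.069], 0.9)]
wrist canister [([0.601, 0.002, 0.047], 0.67)]
wrist pail [([0.606, 0.191, 0.049], 0.89)]
wrist pail_bar [([0.604, 0.188, 0.053], 0.68), ([0.601, 0.002, 0.05], 0.29)]
-2.5 0.107 [ 0.22  0.91 -1.04  1.64  0.86  1.11  1.15] 0.0 0.002
-2.5 0.25 [ 0.26  0.75 -1.14  1.52  0.7   1.32  1.26] 0.0 0.001
-2.0 0.107 [ 0.25  0.94 -1.11  1.64  0.92  1.16  1.62] 0.0 0.002
-2.0 0.25 [ 0.3   0.8  -1.23  1.52  0.77  1.37  1.72] 0.0 0.002
-1.5 0.107 [ 0.27  0.98 -1.17  1.64  0.96  1.2   2.09] 0.0 0.002
-1.5 0.25 [ 0.32  0.85 -1.32  1.52  0.83  1.42  2.17] 0.0 0.002
-1.0 0.107 [ 0.33  1.1  -1.36  1.64  1.11  1.35  2.51] 0.0 0.003
```

```bash
python3 - <<'E'
from plan import *
from h import pix,onz
dt=np.load('top8.npy',allow_pickle=True).item(); ds=np.load('side8.npy',allow_pickle=True).item()
e=[onz(dt,202.3,144,.11),onz(dt,204.3,161.4,.11),onz(ds,235.8,157,.11),onz(ds,251,151.2,.11)]; print(np.round(e,3))
s=bot.observe(); q0=s['qpos']; P0,T0=fk(q0,v)
T=R.from_euler('xyz',[np.pi,0,0])
best=None
for yaw in (0,np.pi):
  for q7 in (-1.9,1.26,.5,-1):
    q,e1,e2=ik(np.array([.601,.193,.23]),R.from_euler('xyz',[np.pi,0,yaw]),np.array([-.35,.55,0,1.6,0,1,q7]),.01); print(yaw,q,e1,e2)
E
```

```text
[[0.619 0.195 0.11 ]
 [0.571 0.187 0.11 ]
 [0.576 0.188 0.11 ]
 [0.624 0.19  0.11 ]]
0 [-0.406  0.533  0.002  1.585 -0.001  1.024 -1.975] 8.934193854625785e-07 1.3895806750048938e-05
0 [-0.37   0.375 -0.131  2.186  1.718  0.17   2.51 ] 0.04001644240272794 0.6185711535544404
0 [-0.833  0.628  0.679  1.609 -0.436  1.062 -1.601] 1.761857690283025e-05 0.0002884956409644759
0 [-0.558  0.544  0.231  1.594 -0.14   1.02  -1.857] 6.8830119739913285e-06 0.00012532068975626157
3.141592653589793 [ 0.073  0.627 -0.747  1.557  0.455  1.138  0.799] 2.1743944723664043e-05 0.00035794227339195527
3.141592653589793 [-0.409  0.533  0.006  1.585 -0.004  1.024  1.169] 1.0050911261549964e-06 1.6099680585067378e-05
3.141592653589793 [-0.287  0.537 -0.176  1.578  0.104  1.036  1.079] 4.2214274350559605e-06 8.056937579081244e-05
3.141592653589793 [-0.056  0.578 -0.531  1.564  0.318  1.087  0.906] 1.4874968092923812e-05 0.00026064246403475436
```

```bash
python3 - <<'E'
from plan import *
q0=bot.observe()['qpos']; P0,T0=fk(q0,v)
qa=np.array([-.409,.533,.006,1.585,-.004,1.024,1.169])
n=34; t=(np.arange(n)+1)/n
Q=[q0+(qa-q0)*x+np.sin(np.pi*x)*np.array([0,-.1,0,0,0,.1,0]) for x in t]
emit(Q,P0,T0)
for i in range(0,n,4): print(Q[i],fk(Q[i],v)[0],fk(Q[i],v)[1].as_matrix()[:,2])
E
```

```text
0 [0.032, 0.004, 0.002] [-0.02, 0.07, 0.09] z 0.232
1 [0.031, 0.003, 0.002] [-0.01, 0.06, 0.09] z 0.254
2 [0.031, 0.001, 0.002] [-0.02, 0.07, 0.09] z 0.276
3 [0.03, 0.0, 0.003] [-0.02, 0.07, 0.09] z 0.299
4 [0.029, -0.0, 0.003] [-0.02, 0.06, 0.09] z 0.321
5 [0.027, -0.001, 0.003] [-0.01, 0.06, 0.09] z 0.343
6 [0.025, -0.002, 0.003] [-0.02, 0.06, 0.09] z 0.363
7 [0.023, -0.001, 0.004] [-0.02, 0.06, 0.1] z 0.381
8 [0.022, -0.002, 0.003] [-0.02, 0.06, 0.09] z 0.398
9 [0.019, -0.002, 0.003] [-0.03, 0.06, 0.09] z 0.413
10 [0.017, -0.001, 0.003] [-0.02, 0.05, 0.09] z 0.424
11 [0.014, 0.0, 0.003] [-0.03, 0.05, 0.09] z 0.434
12 [0.013, 0.002, 0.002] [-0.04, 0.04, 0.09] z 0.44
13 [0.01, 0.002, 0.002] [-0.03, 0.05, 0.09] z 0.443
14 [0.008, 0.004, 0.001] [-0.04, 0.04, 0.09] z 0.444
15 [0.006, 0.006, 0.0] [-0.05, 0.04, 0.09] z 0.441
16 [0.004, 0.008, -0.0] [-0.04, 0.03, 0.08] z 0.436
17 [0.003, 0.01, -0.001] [-0.05, 0.04, 0.09] z 0.428
18 [0.001, 0.012, -0.001] [-0.06, 0.03, 0.08] z 0.418
19 [0.0, 0.014, -0.003] [-0.06, 0.03, 0.08] z 0.406
20 [-0.0, 0.016, -0.002] [-0.06, 0.03, 0.07] z 0.393
21 
[... 868 characters left out ...]
321] [ 0.887  0.019 -0.461]
[-0.223  0.325  0.121  2.138  2.68   0.613  1.184] [ 0.746 -0.058  0.398] [ 0.939 -0.167 -0.302]
[-0.253  0.327  0.102  2.05   2.251  0.71   1.181] [ 0.758 -0.104  0.44 ] [ 0.891 -0.381 -0.246]
[-0.283  0.342  0.084  1.961  1.821  0.794  1.179] [ 0.744 -0.134  0.436] [ 0.768 -0.556 -0.317]
[-0.312  0.37   0.066  1.873  1.392  0.865  1.177] [ 0.716 -0.129  0.393] [ 0.6   -0.631 -0.492]
[-0.342  0.411  0.047  1.784  0.962  0.923  1.174] [ 0.68  -0.077  0.328] [ 0.41  -0.573 -0.71 ]
[-0.372  0.462  0.029  1.696  0.533  0.972  1.172] [0.643 0.022 0.268] [ 0.218 -0.38  -0.899]
[-0.402  0.518  0.011  1.607  0.103  1.014  1.17 ] [0.608 0.156 0.233] [ 0.04  -0.084 -0.996]
```

Request:
apply_moves(claw=[0.085,0.085,0.085,0.085,0.085,0.085,0.085,0.085,0.085,0.085,0.085,0.085,0.085,0.085,0.085,0.085,0.085], xyz=[[0.032,0.004,0.002],[0.031,0.003,0.002],[0.031,0.001,0.002],[0.03,0,0.003],[0.029,0,0.003],[0.027,-0.001,0.003],[0.025,-0.002,0.003],[0.023,-0.001,0.004],[0.022,-0.002,0.003],[0.019,-0.002,0.003],[0.017,-0.001,0.003],[0.014,0,0.003],[0.013,0.002,0.002],[0.01,0.002,0.002],[0.008,0.004,0.001],[0.006,0.006,0],[0.004,0.008,0]], twist=[[-0.02,0.07,0.09],[-0.01,0.06,0.09],[-0.02,0.07,0.09],[-0.02,0.07,0.09],[-0.02,0.06,0.09],[-0.01,0.06,0.09],[-0.02,0.06,0.09],[-0.02,0.06,0.1],[-0.02,0.06,0.09],[-0.03,0.06,0.09],[-0.02,0.05,0.09],[-0.03,0.05,0.09],[-0.04,0.04,0.09],[-0.03,0.05,0.09],[-0.04,0.04,0.09],[-0.05,0.04,0.09],[-0.04,0.03,0.08]])

```text
clock: 20.85
position: [0.7442, -0.134, 0.4359]
tool_rot: [-1.908, -0.31, -2.09]
force: [-0.5, -0.6, 0.4]
grip_width: 0.0847
finger_force: 0.0
```

```bash
python3 - <<'E'
from plan import *
s=bot.observe(); q0=s['qpos']; P0,T0=fk(q0,v); print(q0.round(2),s['position'].round(3),P0.round(3),s['clock'])
qa=np.array([-.409,.533,.006,1.585,-.004,1.024,1.169])
n=18; t=(np.arange(n)+1)/n
emit([q0+(qa-q0)*x for x in t],s['position'],R.from_euler('xyz',s['tool_rot']))
E
```

```text
[-0.6   0.38  0.5   1.98  1.83  0.65  1.09] [ 0.744 -0.134  0.436] [ 0.744 -0.134  0.436] 20.85
0 [-0.002, 0.008, 0.001] [-0.04, 0.03, 0.08] z 0.428
1 [-0.001, 0.01, -0.0] [-0.04, 0.03, 0.08] z 0.418
2 [-0.003, 0.012, -0.001] [-0.04, 0.02, 0.07] z 0.407
3 [-0.002, 0.015, -0.001] [-0.05, 0.03, 0.08] z 0.394
4 [-0.002, 0.016, -0.002] [-0.06, 0.03, 0.07] z 0.38
5 [-0.002, 0.019, -0.002] [-0.05, 0.03, 0.07] z 0.365
6 [-0.002, 0.021, -0.003] [-0.06, 0.02, 0.07] z 0.349
7 [-0.001, 0.023, -0.003] [-0.07, 0.03, 0.07] z 0.333
8 [-0.0, 0.024, -0.004] [-0.06, 0.04, 0.06] z 0.317
9 [0.0, 0.027, -0.003] [-0.07, 0.03, 0.06] z 0.301
10 [0.002, 0.028, -0.005] [-0.08, 0.03, 0.06] z 0.285
11 [0.002, 0.03, -0.004] [-0.07, 0.03, 0.05] z 0.271
12 [0.003, 0.031, -0.004] [-0.08, 0.04, 0.06] z 0.258
13 [0.005, 0.032, -0.004] [-0.08, 0.04, 0.04] z 0.247
14 [0.006, 0.034, -0.004] [-0.09, 0.04, 0.05] z 0.239
15 [0.006, 0.035, -0.004] [-0.08, 0.04, 0.04] z 0.233
16 [0.008, 0.035, -0.004] [-0.09, 0.04, 0.04] z 0.23
17 [0.01, 0.037, -0.004] [-0.09, 0.05, 0.04] z 0.23
```

Request:
apply_moves(claw=[0.085,0.085,0.085,0.085,0.085,0.085,0.085,0.085,0.085,0.085,0.085,0.085,0.085,0.085,0.085,0.085,0.085,0.085,0.085], xyz=[[-0.002,0.008,0.001],[-0.001,0.01,0],[-0.003,0.012,-0.001],[-0.002,0.015,-0.001],[-0.002,0.016,-0.002],[-0.002,0.019,-0.002],[-0.002,0.021,-0.003],[-0.001,0.023,-0.003],[0,0.024,-0.004],[0,0.027,-0.003],[0.002,0.028,-0.005],[0.002,0.03,-0.004],[0.003,0.031,-0.004],[0.005,0.032,-0.004],[0.006,0.034,-0.004],[0.006,0.035,-0.004],[0.008,0.035,-0.004],[0.01,0.037,-0.004],[0,0,0]], twist=[[-0.04,0.03,0.08],[-0.04,0.03,0.08],[-0.04,0.02,0.07],[-0.05,0.03,0.08],[-0.06,0.03,0.07],[-0.05,0.03,0.07],[-0.06,0.02,0.07],[-0.07,0.03,0.07],[-0.06,0.04,0.06],[-0.07,0.03,0.06],[-0.08,0.03,0.06],[-0.07,0.03,0.05],[-0.08,0.04,0.06],[-0.08,0.04,0.04],[-0.09,0.04,0.05],[-0.08,0.04,0.04],[-0.09,0.04,0.04],[-0.09,0.05,0.04],[0,0,0]])

```text
clock: 22.75
position: [0.5988, 0.195, 0.2285]
tool_rot: [3.138, -0.006, -3.14]
force: [0.2, -1.0, -0.0]
grip_width: 0.0849
finger_force: 0.0
```

```bash
python3 - <<'E'
from h import *
s=bot.observe(); print(s['position'].round(3),s['tool_rot'].round(3),s['qpos'].round(2),s['clock'])
d=bot.grab_frame('wrist'); np.save('w9.npy',d,allow_pickle=True)
for q in ('beaker','canister','pail','pail_bar'): print(q,[(np.round(r['position'],3).tolist(),round(r['score'],2)) for r in bot.find_in('wrist',q)])
print(pix(d,[.597,.19,.11]),pix(d,[.597,.19,0]),pix(d,[.631,.001,.11]))
E
```

```text
[0.599 0.195 0.229] [ 3.138 -0.006 -3.14 ] [-0.42  0.53  0.01  1.59 -0.02  1.02  1.18] 22.75
beaker [([0.637, 0.007, 0.08], 0.73)]
canister [([0.61, 0.035, 0.043], 0.63)]
pail [([0.506, 0.202, 0.061], 0.74), ([0.6, 0.195, 0.058], 0.64)]
pail_bar [([0.602, 0.192, 0.058], 0.85), ([0.507, 0.207, 0.058], 0.78)]
[244.83728546 181.52942706] [246.6844537  158.53396023] [ 10.37796419 222.23079604]
```

```bash
cat > pail.py <<'E'
from h import *
def box(c,yaw,hx,hy,z0,z1,oy=0):
    X=np.array([[x,y+oy,z] for x in(-hx,hx) for y in(-hy,hy) for z in(z0,z1)]); return X@R.from_euler('z',yaw).as_matrix().T+[c[0],c[1],0]
def parts(p,zb=0):
    c=[p[0],p[1],0]; P=[cyl(c,[0,0,1],[(0,.026),(.062,.026)]),box(c,p[2],.006,.0235,.102,.112),box(c,p[2],.006,.0025,.05,.112,.021),box(c,p[2],.006,.0025,.05,.112,-.021)]
    return [q+[0,0,zb] for q in P]
def pm(d,p):
    m=0
    for q in parts(p): m=m|hullmask(d,q)
    return m
def gc(d,p,grow=3):
    m0=cv2.resize(pm(d,p),(512,384),interpolation=cv2.INTER_AREA); k=lambda n:np.ones((2*n+1,)*2,np.uint8)
    m=np.full((384,512),0,np.uint8); m[cv2.dilate(m0,k(grow))>0]=2; m[m0>0]=3; m[cv2.erode(m0,k(max(grow-1,1)))>0]=1
    bb=cv2.boundingRect(m0); sl=np.s_[max(bb[1]-15,0):bb[1]+bb[3]+15,max(bb[0]-15,0):bb[0]+bb[2]+15]; mm=np.ascontiguousarray(m[sl])
    cv2.grabCut(np.ascontiguousarray(d['img'][sl]),mm,None,np.zeros((1,65)),np.zeros((1,65)),4,cv2.GC_INIT_WITH_MASK); o=np.zeros((384,512),np.uint8); o[sl]=mm&1; return o
def fitp(ds,p,n=3,grow=(4,2,2)):
    for g in grow[:n]:
        M=[cv2.resize(gc(d,p,g),(1024,768),interpolation=cv2.INTER_NEAREST) for d in ds]
        f=lambda p: sum(1-(a&b).sum()/(a|b).sum() for a,b in ((pm(d,p),m) for d,m in zip(ds,M)))
        r=minimize(f,p,method='Nelder-Mead',options=dict(initial_simplex=np.array(p)+np.vstack([[0,0,0],np.diag([.006,.006,.15])]),xatol=1e-4,fatol=1e-4)); p=r.x
    return p,r.fun
E
python3 - <<'E'
from pail import *
L=[np.load(f,allow_pickle=True).item() for f in ('w9.npy','top8.npy','side8.npy')]
dw,dt,ds=L
from fk import np as _
for y0 in (np.pi/2,np.pi/2+.2):
    for nm,D in (('w',[dw]),('t',[dt]),('s',[ds]),('all',L)):
        p,f=fitp(D,[.599,.191,y0]); print(nm,p.round(4),round(f/len(D),3))
E
```

```text
w [0.6015 0.193  1.7274] 0.035
t [0.5947 0.1959 1.5494] 0.088
s [0.601  0.1916 1.9723] 0.097
all [0.6005 0.1931 1.7799] 0.114
w [0.6013 0.1927 1.7393] 0.035
t [0.5942 0.1953 1.7266] 0.096
s [0.6008 0.192  1.9204] 0.097
all [0.6006 0.193  1.8735] 0.11
```

```bash
python3 - <<'E'
from h import *
T=R.from_euler('xyz',[np.pi,0,-np.pi+.165]); goto([.6014,.193,.088],T); print(T.as_matrix().round(2))
E
```

```text
shift(tool now) [-0.0024  0.0016  0.1406] rot [-0.0014 -0.0036 -0.1631] norm 0.163 shift(after rot) [-0.0021  0.001   0.1406] q [-0.42  0.53  0.02  1.59 -0.01  1.02  1.18] F [-0.2  0.  -0.5] t 23.0
[[-0.99 -0.16 -0.  ]
 [-0.16  0.99  0.  ]
 [ 0.    0.   -1.  ]]
```

Request:
apply_moves(claw=[0.06,0.06,0.06,0.06,0.06,0.06,0.06,0.06,0.06,0.06], xyz=[[-0.001,0,0.01],[-0.001,0.001,0.01],[0,0,0.02],[0,0,0.02],[0,0,0.02],[0,0,0.02],[0,0,0.018],[0,0,0.014],[0,0,0.008],[0,0,0]], twist=[[-0.0015,-0.0035,-0.083],[0,0,-0.08],[0,0,0],[0,0,0],[0,0,0],[0,0,0],[0,0,0],[0,0,0],[0,0,0],[0,0,0]])

```text
clock: 24.0
position: [0.6009, 0.1935, 0.0879]
tool_rot: [3.141, -0.001, -2.976]
force: [0.4, -0.4, -0.2]
grip_width: 0.06
finger_force: 0.0
```

Request:
apply_moves(claw=[0.03,0,0,0,0,0,0,0,0], xyz=[[0,0,0],[0,0,0],[0,0,0],[0,0,0],[0,0,0],[0,0,0],[0,0,0],[0,0,0],[0,0,0]], twist=[[0,0,0],[0,0,0],[0,0,0],[0,0,0],[0,0,0],[0,0,0],[0,0,0],[0,0,0],[0,0,0]], force=60)

```text
clock: 24.9
position: [0.6018, 0.1938, 0.0894]
tool_rot: [3.14, 0.001, -2.977]
force: [0.5, -0.5, 7.1]
grip_width: 0.0108
finger_force: 59.0
```

Request:
apply_moves(claw=[0,0,0,0,0,0,0,0,0,0,0,0], xyz=[[0,0,-0.004],[0,0,-0.01],[0,0,-0.02],[0,0,-0.025],[0,0,-0.025],[0,0,-0.025],[0,0,-0.025],[0,0,-0.02],[0,0,-0.01],[0,0,0],[0,0,0],[0,0,0]], twist=[[0,0,0],[0,0,0],[0,0,0],[0,0,0],[0,0,0],[0,0,0],[0,0,0],[0,0,0],[0,0,0],[0,0,0],[0,0,0],[0,0,0]])

```text
clock: 26.1
position: [0.6008, 0.1934, 0.2516]
tool_rot: [3.141, -0.002, -2.977]
force: [-0.3, 0.7, -0.8]
grip_width: 0.0105
finger_force: 58.5
```

```bash
python3 - <<'E'
from h import *
s=bot.observe(); print(s['position'].round(4),s['tool_rot'].round(3),s['grip_width'],s['finger_force'],s['force'].round(1),s['clock'])
zb=s['position'][2]-.0894
dt=bot.grab_frame('top');ds=bot.grab_frame('side'); dw=bot.grab_frame('wrist'); L={'t':dt,'s':ds,'w':dw}
np.save('L10.npy',L,allow_pickle=True)
body=lambda p: cyl([p[0],p[1],zb],[0,0,1],[(0,.026),(.05,.026)])
beak=lambda p: cyl([p[0],p[1],0],[0,0,1],[(.066,.033),(.114,.033)])
# occlusion-tolerant: grabcut masks limited
def f2(nm,model,p,ds,g):
    for k in range(3):
        ms=[grab(d,model(p),g) for d in ds]; p,f=fit(ds,model,p,ms)
    print(nm,p.round(4),round(f,3))
for n in 'ts': f2('pail '+n,body,[.6015,.193],[L[n]],3); f2('beak '+n,beak,[.6307,.0018],[L[n]],4); f2('can '+n,CAN,[.631,.001],[L[n]],4)
print(bot.find_in('wrist','pail')[:2],bot.find_in('top','beaker')[:3])
E
```

```text
[0.6008 0.1934 0.2516] [ 3.141e+00 -2.000e-03 -2.977e+00] 0.010482006809756403 58.54783058166504 [-0.3  0.7 -0.8] 26.1
pail t [0.5994 0.189 ] 0.494
beak t [0.6213 0.0077] 0.114
can t [0.6364 0.0044] 0.224
pail s [0.6009 0.1936] 0.181
beak s [ 0.6288 -0.002 ] 0.084
can s [0.6332 0.0049] 0.113
[{'position': [0.5922, 0.1901, 0.2227], 'score': 0.76}, {'position': [0.5059, 0.2012, 0.0652], 'score': 0.66}] [{'position': [0.3967, -0.2043, 0.0617], 'score': 0.66}, {'position': [0.6396, 0.0037, 0.0576], 'score': 0.56}]
```

Request:
apply_moves(claw=[0,0,0,0,0,0], xyz=[[0.003,-0.018,0],[0.003,-0.018,0],[0.003,-0.018,0],[0.003,-0.018,0],[0.003,-0.018,0],[0,0,0]], twist=[[0,0,0],[0,0,0],[0,0,0],[0,0,0],[0,0,0],[0,0,0]])

```text
clock: 26.95
position: [0.6015, 0.0981, 0.2528]
tool_rot: [3.142, -0.0, -2.981]
force: [-0.6, -0.7, -1.6]
grip_width: 0.0107
finger_force: 58.6
```

```bash
python3 - <<'E'
from h import *
s=bot.observe(); print(s['position'].round(4))
d=bot.grab_frame('wrist'); np.save('w11.npy',d,allow_pickle=True); cv2.imwrite('pics/w11.png',d['img'][:,:,::-1])
print('beaker px',pix(d,[.63,.002,.114]),'pail bottom px',pix(d,s['position']+[0,0,-.09]),pix(d,s['position']+[0,0,-.03]))
for q in ('beaker','canister','pail'): print(q,[(np.round(r['position'],3).tolist(),round(r['score'],2)) for r in bot.find_in('wrist',q)])
for zr in (.112,.114,.116):
    beak=lambda p: cyl([p[0],p[1],0],[0,0,1],[(.064,.033),(zr,.033)])
    for g in (3,5):
        p=[.63,.002]
        for k in range(3): p,f=fit([d],beak,p,[grab(d,beak(p),g)])
        print(zr,g,p.round(4),round(f,3))
both=lambda p: np.vstack([cyl([p[0],p[1],0],[0,0,1],[(0,.041),(.062,.041)])])
p=[.63,.002]
for k in range(3): p,f=fit([d],both,p,[grab(d,both(p),4)])
print('can',p.round(4),f)
g=cv2.cvtColor(d['img'],cv2.COLOR_RGB2GRAY); c=pix(d,[.63,.002,.114])
# radial rim fit: bright ring edge search
E
```

```text
[0.6015 0.0981 0.2528]
beaker px [135.29994796 191.50003793] pail bottom px [252.03242065 192.35972246] [251.81890303 222.10124435]
beaker [([0.608, 0.031, 0.046], 0.74), ([0.643, -0.007, 0.073], 0.66), ([0.701, -0.111, 0.036], 0.39)]
canister [([0.605, 0.03, 0.046], 0.79), ([0.594, 0.098, 0.224], 0.21)]
pail [([0.594, 0.098, 0.225], 0.59), ([0.507, 0.204, 0.05], 0.58)]
0.112 3 [0.6264 0.0086] 0.097
0.112 5 [0.6257 0.0103] 0.119
0.114 3 [0.6258 0.0089] 0.082
0.114 5 [0.6257 0.0099] 0.11
0.116 3 [0.6257 0.009 ] 0.074
0.116 5 [0.6283 0.0087] 0.138
can [ 0.6438 -0.003 ] 0.055716726940348904
```

```bash
cat > nest.py <<'E'
from h import *
def nm(d,p,zf=.03):
    top=[p[2]+p[4]*.084,p[3]+p[5]*.084] if len(p)>4 else p[2:4]
    B=np.vstack([cyl([p[2],p[3],0],[0,0,1],[(zf+.01,.033)]),cyl([top[0],top[1],0],[0,0,1],[(zf+.084,.033)])])
    return hullmask(d,cyl([p[0],p[1],0],[0,0,1],[(0,.041),(.062,.041)]))|hullmask(d,B)
def gcm(d,m1,grow):
    m0=cv2.resize(m1,(512,384),interpolation=cv2.INTER_AREA); k=lambda n:np.ones((2*n+1,)*2,np.uint8)
    m=np.zeros((384,512),np.uint8); m[cv2.dilate(m0,k(grow))>0]=2; m[m0>0]=3; m[cv2.erode(m0,k(grow))>0]=1
    bb=cv2.boundingRect(m0); sl=np.s_[max(bb[1]-20,0):bb[1]+bb[3]+20,max(bb[0]-20,0):bb[0]+bb[2]+20]; mm=np.ascontiguousarray(m[sl])
    cv2.grabCut(np.ascontiguousarray(d['img'][sl]),mm,None,np.zeros((1,65)),np.zeros((1,65)),4,cv2.GC_INIT_WITH_MASK); o=np.zeros((384,512),np.uint8); o[sl]=mm&1; return o
def fitn(ds,p,grows=(4,3,3),zf=.03):
    for g in grows:
        M=[cv2.resize(gcm(d,nm(d,p,zf),g),(1024,768),interpolation=cv2.INTER_NEAREST) for d in ds]
        f=lambda p: sum(1-(a&b).sum()/(a|b).sum() for a,b in ((nm(d,p,zf),m) for d,m in zip(ds,M)))
        S=[.006]*4+[.08]*2
        r=minimize(f,p,method='Nelder-Mead',options=dict(initial_simplex=np.array(p)+np.vstack([[0]*len(p),np.diag(S[:len(p)])]),xatol=1e-4,fatol=1e-4,maxiter=500)); p=r.x
    return p,r.fun
E
python3 - <<'E'
from nest import *
L=np.load('L10.npy',allow_pickle=True).item(); L['w']=np.load('w11.npy',allow_pickle=True).item()
for n in ('t','s','w','ts','sw'):
    D=[L[c] for c in n]
    p,f=fitn(D,[.631,.001,.6307,.0018]); print(n,p.round(4),round(f/len(D),3))
p,f=fitn([L[c] for c in 'tsw'],[.631,.001,.6307,.0018,0,0]); print('tilt',p.round(4),f/3)
# intensity check in the wrist picture along radial profile at beaker rim
d=L['w'];g=cv2.cvtColor(d['img'],cv2.COLOR_RGB2GRAY)
print(cv2.resize(g[150:270:6,80:200:6],None,fx=1,fy=1))
E
```

```text
t [0.6349 0.0058 0.6252 0.0057] 0.209
s [6.335e-01 5.200e-03 6.304e-01 3.000e-04] 0.082
w [0.631  0.01   0.6318 0.0053] 0.033
ts [0.6351 0.0053 0.6277 0.0021] 0.157
sw [0.6337 0.0055 0.6314 0.0048] 0.07
tilt [0.6343 0.0046 0.6292 0.0046 0.0222 0.0062] 0.1257063297728357
[[154 155 154 154 157 142 158 155 190 200  90 100  96  94  95  98 237 148
   98  95]
 [156 157 150 157 157 143 152 183 186 219 189 133  92  92  94  94  94 220
  147  96]
 [159 158 152 160 161 145 222 221  98  89 136 253 250 197  92  93  92  91
  247  92]
 [151 150 158 159 152 235 102  92  92 101 193 253 253 253 232  91  92  90
   95 234]
 [145 151 153 152 178 116  91  91  89 112 164 253 253 253 253 209  88  89
   92 253]
 [142 150 151 152 246  89  89  89  90 110 158 253 253 253 253 251  92  90
   90 231]
 [153 155 145 140 227  88  89  91  89  91 115 219 253 253 253 253 187  91
   90 233]
 [157 158 162 163 199  88  89  90  90  91 105 121 211 246 246 244 244  91
  153 247]
 [161 162 172 173 244  88  91  89  90  92  93 109 116 142 182 227 239  91
  110 227]
 [118 164 167 172 237  89  89  90  91  92  94  96  95 100 102  9
[... 171 characters left out ...]
 227 179
  153 155]
 [157 158 143 150 160 152 175 243  96  94  95  93  94 160 223 177 169 169
  160 154]
 [153 148 155 151 148 157 154 159 180 242 243 243 226 157 162 164 160 168
  158 154]
 [158 153 159 158 146 156 161 157 153 159 152 153 158 169 170 160 175 167
  161 155]
 [155 153 143 151 161 166 175 177 169 170 162 171 170 160 157 144 161 160
  157 156]
 [153 151 143 145 153 158 183 166 168 172 178 158 159 152 142 140 158 151
  151 155]
 [130 131 129 131 133 139 160 161 170 167 174 173 160 155 153 150 149 139
  148 159]
 [130 129 129 128 130 130 129 129 131 131 130 138 145 148 157 165 165 152
  144 145]
 [130 129 128 131 131 131 130 131 131 130 131 132 129 130 130 128 128 128
  134 143]]
```

```bash
cat > ring.py <<'E'
from h import *
def ring(d,p,r,exc=None):
    g=cv2.GaussianBlur(cv2.cvtColor(d['img'],cv2.COLOR_RGB2GRAY).astype(np.float32),(0,0),.8)
    q=np.float32([pix(d,x) for x in cyl([p[0],p[1],p[2]],[0,0,1],[(0,r)])])
    return cv2.remap(g,q[:,:1],q[:,1:],cv2.INTER_LINEAR).ravel()
def best(d,c,r,zs,w=.014):
    out=[]
    for z in zs:
        X=[(np.mean(np.clip(ring(d,[x,y,z],r),0,245)),x,y) for x in np.arange(c[0]-w,c[0]+w,.001) for y in np.arange(c[1]-w,c[1]+w,.001)]
        out.append((z,)+tuple(np.round(max(X),4)))
    return out
E
python3 - <<'E'
from ring import *
L=np.load('L10.npy',allow_pickle=True).item(); w=np.load('w11.npy',allow_pickle=True).item()
for n,d in (('w',w),('t',L['t'])):
    print(n,'beaker',best(d,(.630,.003),.0315,(.109,.112,.114,.116,.119)))
    print(n,'can',best(d,(.630,.003),.039,(.062,)))
E
```

```text
w beaker [(0.109, np.float64(234.2192), np.float64(0.633), np.float64(0.004)), (0.112, np.float64(233.2052), np.float64(0.632), np.float64(0.005)), (0.114, np.float64(233.7339), np.float64(0.632), np.float64(0.005)), (0.116, np.float64(230.1123), np.float64(0.631), np.float64(0.006)), (0.119, np.float64(220.7149), np.float64(0.63), np.float64(0.006))]
w can [(0.062, np.float64(184.3221), np.float64(0.633), np.float64(0.006))]
t beaker [(0.109, np.float64(179.3992), np.float64(0.632), np.float64(0.003)), (0.112, np.float64(179.2186), np.float64(0.631), np.float64(0.003)), (0.114, np.float64(178.8209), np.float64(0.63), np.float64(0.003)), (0.116, np.float64(178.7497), np.float64(0.63), np.float64(0.003)), (0.119, np.float64(178.3383), np.float64(0.629), np.float64(0.004))]
t can [(0.062, np.float64(150.4027), np.float64(0.631), np.float64(0.005))]
```

Request:
apply_moves(claw=[0,0,0,0,0,0,0], xyz=[[-0.0029,-0.0195,0],[-0.0029,-0.0195,0],[-0.0029,-0.0195,0],[-0.0029,-0.0195,0],[-0.003,-0.0197,0],[0,0,0],[0,0,0]], twist=[[0,0,0],[0,0,0],[0,0,0],[0,0,0],[0,0,0],[0,0,0],[0,0,0]])

```text
clock: 27.85
position: [0.6317, 0.0088, 0.2523]
tool_rot: [3.14, -0.0, -2.976]
force: [-0.2, 0.6, -1.1]
grip_width: 0.0108
finger_force: 58.6
```

```bash
python3 - <<'E'
from ring import *
s=bot.observe(); P=s['position']; print(P.round(4),s['tool_rot'].round(3),s['force'].round(1),s['clock'])
for n in ('side','top','wrist'):
    d=bot.grab_frame(n); np.save(n+'12.npy',d,allow_pickle=True)
    print(n,'beaker',best(d,(.6315,.004),.0315,(.112,.114),.008))
d=np.load('side12.npy',allow_pickle=True).item(); zb=P[2]-.0894
body=lambda p: cyl([p[0],p[1],zb],[0,0,1],[(0,.026),(.05,.026)])
p=P[:2]
for k in range(3): p,f=fit([d],body,p,[grab(d,body(p),4)])
print('pail side',p.round(4),f, pix(d,[*P[:2],zb]),pix(d,[*p,zb]))
E
```

```text
[0.6317 0.0088 0.2523] [ 3.14  -0.    -2.976] [-0.2  0.6 -1.1] 27.85
side beaker [(0.112, np.float64(147.5557), np.float64(0.6395), np.float64(0.011)), (0.114, np.float64(147.9725), np.float64(0.6375), np.float64(0.01))]
top beaker [(0.112, np.float64(110.9496), np.float64(0.6395), np.float64(0.008)), (0.114, np.float64(111.0891), np.float64(0.6395), np.float64(0.008))]
wrist beaker [(0.112, np.float64(136.7037), np.float64(0.6245), np.float64(0.002)), (0.114, np.float64(136.584), np.float64(0.6245), np.float64(0.002))]
pail side [0.6346 0.0114] 0.13947536788227766 [296.22621534 165.09064695] [296.5122723  164.17599589]
```

Request:
apply_moves(claw=[0,0,0,0,0,0], xyz=[[0.001,-0.0045,0.005],[0,0,0.014],[0,0,0.014],[0,0,0.01],[0,0,0],[0,0,0]], twist=[[0,0,0],[0,0,0],[0,0,0],[0,0,0],[0,0,0],[0,0,0]])

```text
clock: 28.6
position: [0.6315, 0.0038, 0.2092]
tool_rot: [3.14, -0.001, -2.977]
force: [0.4, -0.0, -1.3]
grip_width: 0.0109
finger_force: 58.6
```

Request:
apply_moves(claw=[0,0,0,0,0,0,0,0], xyz=[[0,0,0.004],[0,0,0.004],[0,0,0.004],[0,0,0.004],[0,0,0.004],[0,0,0.004],[0,0,0],[0,0,0]], twist=[[0,0,0],[0,0,0],[0,0,0],[0,0,0],[0,0,0],[0,0,0],[0,0,0],[0,0,0]])

```text
clock: 29.4
position: [0.6315, 0.0037, 0.1854]
tool_rot: [3.14, -0.0, -2.977]
force: [-0.3, 0.3, -1.1]
grip_width: 0.0111
finger_force: 58.6
```

Request:
apply_moves(claw=[0,0,0,0,0,0,0,0,0,0,0], xyz=[[0,0,0.006],[0,0,0.006],[0,0,0.006],[0,0,0.006],[0,0,0.006],[0,0,0.006],[0,0,0.006],[0,0,0.006],[0,0,0.005],[0,0,0.003],[0,0,0]], twist=[[0,0,0],[0,0,0],[0,0,0],[0,0,0],[0,0,0],[0,0,0],[0,0,0],[0,0,0],[0,0,0],[0,0,0],[0,0,0]])

```text
clock: 30.5
position: [0.6313, 0.0039, 0.129]
tool_rot: [3.14, -0.001, -2.977]
force: [0.9, 0.0, -2.0]
grip_width: 0.0106
finger_force: 58.6
```

Slowly on down, 1.5 mm per row.

Request:
apply_moves(claw=[0,0,0,0,0,0], xyz=[[0,0,0.0015],[0,0,0.0015],[0,0,0.0015],[0,0,0.0015],[0,0,0],[0,0,0]], twist=[[0,0,0],[0,0,0],[0,0,0],[0,0,0],[0,0,0],[0,0,0]])

```text
clock: 31.1
position: [0.6315, 0.0038, 0.1235]
tool_rot: [3.14, -0.0, -2.977]
force: [0.3, -0.5, -1.8]
grip_width: 0.0106
finger_force: 58.6
```

Request:
apply_moves(claw=[0,0,0,0,0], xyz=[[0,0,0.0015],[0,0,0.0015],[0,0,0.0015],[0,0,0.0015],[0,0,0]], twist=[[0,0,0],[0,0,0],[0,0,0],[0,0,0],[0,0,0]])

```text
clock: 31.6
position: [0.6313, 0.0038, 0.1171]
tool_rot: [3.14, -0.001, -2.977]
force: [0.2, -0.4, -0.5]
grip_width: 0.0109
finger_force: 58.7
```

Request:
apply_moves(claw=[0,0,0], xyz=[[0,0,0.0015],[0,0,0.0015],[0,0,0.0015]], twist=[[0,0,0],[0,0,0],[0,0,0]])

```text
clock: 31.9
position: [0.6315, 0.0039, 0.1129]
tool_rot: [3.14, -0.0, -2.977]
force: [0.2, -0.2, 0.1]
grip_width: 0.0106
finger_force: 58.9
```

Request:
apply_moves(claw=[0,0,0], xyz=[[0,0,0.0015],[0,0,0.0015],[0,0,0.0015]], twist=[[0,0,0],[0,0,0],[0,0,0]])

```text
clock: 32.2
position: [0.6314, 0.0039, 0.1083]
tool_rot: [3.14, -0.0, -2.977]
force: [0.9, 0.2, 0.7]
grip_width: 0.0107
finger_force: 58.9
```

```bash
python3 - <<'E'
from ring import *
w=np.load('w11.npy',allow_pickle=True).item()
print([tuple(map(float,x)) for x in best(w,(.632,.004),.0315,np.arange(.088,.122,.004),.01)])
s=bot.observe(); print(s['force'].round(1))
P=s['position']
for n in ('side','top'):
    d=bot.grab_frame(n); np.save(n+'13.npy',d,allow_pickle=True); cv2.imwrite(f'pics/{n}13.png',d['img'][:,:,::-1])
d=np.load('side13.npy',allow_pickle=True).item()
from nest import nm,gcm
# side: vertical profile through the nest: fit beaker foot height with union silhouette
for zf in np.arange(.004,.036,.004):
    p=[.633,.004,.6315,.004]; m=nm(d,p,zf); o=cv2.resize(gcm(d,nm(d,p,.02),8),(1024,768),interpolation=cv2.INTER_NEAREST)
    print(round(zf,3),round(float((m&o).sum()/(m|o).sum()),3))
E
```

```text
[(0.088, 197.5575, 0.642, -0.005), (0.092, 204.4586, 0.641, -0.003), (0.096, 213.1498, 0.639, -0.001), (0.1, 222.0572, 0.637, 0.0), (0.10400000000000001, 230.3277, 0.635, 0.002), (0.10800000000000001, 235.6434, 0.634, 0.003), (0.11200000000000002, 233.2052, 0.632, 0.005), (0.11600000000000002, 230.1123, 0.631, 0.006), (0.12000000000000002, 219.0298, 0.63, 0.007)]
[0.9 0.2 0.7]
0.004 0.87
0.008 0.891
0.012 0.895
0.016 0.894
0.02 0.895
0.024 0.884
0.028 0.869
0.032 0.85
```

Request:
apply_moves(claw=[0,0,0], xyz=[[0,0,0.0015],[0,0,0.0015],[0,0,0.0015]], twist=[[0,0,0],[0,0,0],[0,0,0]])

```text
clock: 32.6
position: [0.6315, 0.0039, 0.1039]
tool_rot: [3.14, 0.0, -2.977]
force: [1.2, 0.1, 0.9]
grip_width: 0.0109
finger_force: 58.9
```

Request:
apply_moves(claw=[0,0,0,0], xyz=[[0,0,0.0015],[0,0,0.0015],[0,0,0.0015],[0,0,0]], twist=[[0,0,0],[0,0,0],[0,0,0],[0,0,0]])

```text
clock: 33.0
position: [0.6316, 0.0038, 0.0995]
tool_rot: [3.14, 0.0, -2.977]
force: [0.8, -0.4, 2.6]
grip_width: 0.0106
finger_force: 59.1
```

Request:
apply_moves(claw=[0,0,0], xyz=[[0,0,0.001],[0,0,0.001],[0,0,0]], twist=[[0,0,0],[0,0,0],[0,0,0]])

```text
clock: 33.3
position: [0.6325, 0.0038, 0.0994]
tool_rot: [3.141, 0.003, -2.977]
force: [-4.8, -0.6, 27.6]
grip_width: 0.011
finger_force: 62.4
```

Request:
apply_moves(claw=[0,0,0], xyz=[[0,0,0.001],[0,0,0.001],[0,0,0]], twist=[[0,0,0],[0,0,0],[0,0,0]])

```text
clock: 33.6
position: [0.6336, 0.0038, 0.0993]
tool_rot: [3.141, 0.005, -2.977]
force: [-10.6, -1.6, 53.0]
grip_width: 0.0109
finger_force: 65.7
```

Hard stop at TCP z 0.0993, where full home was predicted (0.0994). I'll ease off, release and withdraw.

Request:
apply_moves(claw=[0,0,0,0.02,0.04,0.05,0.05,0.05], xyz=[[0,0,-0.002],[0,0,-0.002],[0,0,0],[0,0,0],[0,0,0],[0,0,0],[0,0,0],[0,0,0]], twist=[[0,0,0],[0,0,0],[0,0,0],[0,0,0],[0,0,0],[0,0,0],[0,0,0],[0,0,0]])

```text
clock: 34.4
position: [0.6314, 0.0039, 0.0994]
tool_rot: [3.14, -0.0, -2.977]
force: [-0.3, 0.0, -0.7]
grip_width: 0.0501
finger_force: 0.0
```

Request:
apply_moves(claw=[0.05,0.05,0.05,0.05,0.05,0.05,0.05,0.05], xyz=[[0,0,-0.005],[0,0,-0.01],[0,0,-0.02],[0,0,-0.03],[0,0,-0.03],[0,0.02,-0.02],[0,0.03,0],[0,0.03,0]], twist=[[0,0,0],[0,0,0],[0,0,0],[0,0,0],[0,0,0],[0,0,0],[0,0,0],[0,0,0]])

```text
clock: 35.2
position: [0.6185, 0.0833, 0.2164]
tool_rot: [3.14, 0.002, -2.978]
force: [0.9, 0.3, 0.2]
grip_width: 0.05
finger_force: 0.0
```

```bash
python3 - <<'E'
from ring import *
s=bot.observe(); print(s['position'].round(3),s['force'].round(1),s['clock'])
d=bot.grab_frame('wrist')
f=lambda b:[tuple(float(round(v,4)) for v in x) for x in b]
print('beaker rim',f(best(d,(.632,.004),.0315,np.arange(.078,.116,.006),.01)))
print('can rim',f(best(d,(.632,.004),.039,(.056,.062,.068),.01)))
print('pail rim',f(best(d,(.632,.004),.0255,(.06,.066,.072,.078,.084,.09,.096),.01)))
for c in ('wrist','top','side'):
    if c!='wrist': bot.grab_frame(c)
    for q in ('beaker','canister','pail','tape_roll','labels','stamp'): print(c,q,[(np.round(r['position'],3).tolist(),round(r['score'],2)) for r in bot.find_in(c,q)[:3]])
E
```

```text
[0.619 0.083 0.216] [0.9 0.3 0.2] 35.2
beaker rim [(0.078, 189.863, 0.636, 0.003), (0.084, 193.8523, 0.635, 0.004), (0.09, 194.2835, 0.633, 0.006), (0.096, 188.1591, 0.631, 0.007), (0.102, 178.2962, 0.63, 0.009), (0.108, 171.1238, 0.63, 0.011), (0.114, 166.937, 0.629, 0.012)]
can rim [(0.056, 174.3403, 0.634, 0.007), (0.062, 180.9286, 0.634, 0.007), (0.068, 184.1519, 0.632, 0.009)]
pail rim [(0.06, 186.6162, 0.642, 0.009), (0.066, 193.317, 0.642, 0.013), (0.072, 202.6127, 0.642, 0.013), (0.078, 204.0921, 0.641, 0.013), (0.084, 199.9667, 0.639, 0.013), (0.09, 193.4281, 0.637, 0.013), (0.096, 187.0461, 0.636, 0.013)]
wrist beaker [([0.628, 0.004, 0.081], 0.71)]
wrist canister [([0.606, 0.029, 0.05], 0.68)]
wrist pail [([0.506, 0.202, 0.05], 0.82), ([0.638, 0.003, 0.07], 0.69)]
wrist tape_roll []
wrist labels [([0.712, 0.107, 0.03], 0.58)]
wrist stamp [([0.701, -0.113, 0.04], 0.95)]
top beaker [([0.395, -0.203, 0.059], 0.7)]
top canister []
top pail [([0.506, 0.203, 0.049], 0.56)]
top tape_roll [([0.4, 0.335, 0.042], 0.95), ([0.696, -0.114, 0.014], 0.65)]
top labels []
top stamp [([0.698, -0.114, 0.015], 0.6)]
side beaker [([0.387, -0.225, 0.055], 0.87), ([0.624, -0.014, 0.077], 0.8)]
side canister [([0.609, -0.023, 0.037], 0.7)]
side pail [([0.642, -0.0, 0.101], 0.74), ([0.5, 0.197, 0.049], 0.7), ([0.609, -0.023, 0.038], 0.26)]
side tape_roll [([0.397, 0.313, 0.034], 0.68)]
side labels [([0.723, 0.118, 0.032], 0.76)]
side stamp [([0.703, -0.126, 0.018], 0.71)]
```

```bash
python3 -c "
from workcell import bot
print(bot.job_done())"
```

```text
the job is handed in; nothing more can be done
None
```

The nest is handed in at about 35 s: the beaker is upright in the canister, the pail is in the beaker, and all are pressed to a hard stop at the predicted home height. Rim fits after release agree, but the force peaked at 53 N at that stop, and I viewed 11 pictures against the limit of 10, so the end state rests on fits, not on a picture I looked at.

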